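Dock the probe column beside the field coil and lock it in

ROBOT

A 6-joint arm with a two-finger parallel gripper is mounted at the origin on the work surface. World frame = base frame: x ahead of the robot, y to its left, z up, the work surface at z = 0. Lengths are in m, angles in rad, forces in N, time in s.
With the tool pointing down it reaches from about 0.3 to 0.75 m from the base axis. Payload 8.5 kg.
Tool frame: the origin (TCP) lies midway between the tips of the shut fingers; the grasp point (between the pads) lies 19 mm behind it; z points along the fingers, y is the direction in which the jaws open and shut (so a half turn about z gives the same grasp; the last joint's range is limited). The gripper opens to 88 mm and grips with 3 to 60 N. Pads are 18 mm wide; open, the fingers measure 123 mm over their backs; the gripper's body (75 mm by 187 mm) begins 45 mm behind the grasp point.
Start: joints at [1.054, 0.381, 1.297, -0, 1.464, -0.215], TCP at [0.163, 0.525, 0.239] pointing down, gripper open.
Joint ranges: [-3.11, 3.11], [-0.89, 2.33], [0.22, 2.48], [-1.42, 4.56], [0.17, 2.85], [-2.88, 2.88]. Speed limits (rad/s): [2.39, 2.39, 3.14, 3.14, 3.14, 3.14].

INTERFACE

Orientations are given as a unit quaternion [x, y, z, w].
In Python, from cell import ctrl gives the robot as it stands.
- The arm moves only by the shell command python3 -m creep 'ROWS' [OPENING]. ROWS is JSON, a list of rows, each a list of 2 entries, a list of its own where there are three numbers: the shift along the tool's x, y, z in cm, then the turn, a rotation vector about the tool's x, y, z in degrees. In form: [[[tx, ty, tz], [wx, wy, wz]], ...]. A call has 1 to 8 rows; each row is the pose to reach, as a shift and turn from the pose commanded when the call began, along the tool's axes at that moment; what a row does not reach only later rows make up. A row lasts 1/12 s, in which the tool goes at most 41.7 mm and 7.16 degrees, less where a joint would pass 70% of its speed; a pose out of reach is approached as far as the arm can. A call with a gripper value outside its range is refused whole. OPENING is the opening, from 0 (shut) to 1 (fully open), set as the call begins (- or left out, the last holds). The fingers move at their own pace and stop on an object; the grip force is fixed at half the most. Time passes only in rows, so rows that repeat a pose let the fingers close. It gives the time, the measured TCP pose, the force and the opening at its end, in the units of the state.
- ctrl.sense(): the state, without advancing time (a new reading comes with each control period).
- ctrl.camera(name): name is "side" or "top"; returns the picture (480x640x3 uint8, red, green, blue); there is no depth.
- ctrl.get_calibration(name): a dict with "K" (3x3 intrinsics, pixels), "rvec" (rotation vector, rad) and "tvec" (3), from world to camera coordinates, as OpenCV has them. Camera axes: x right, y down, z forward; pixel columns grow to the right and rows downward; lengths in m; the calibration is good to about 2 mm. A picture is of the moment at which its call begins. get_calibration takes no time and is no camera call.
- ctrl.hand_in(): hands the job in, once; it reports no verdict.
The state is a dict: "clock": time; "joints": joint angles; "joint_vel": joint speeds; "joint_torque": joint torques, N m; "tool_pos": TCP position; "tcp_rot": TCP orientation; "force": force on the tool from outside, world axes, zero at the start; "ft_torque": the same for the moment, N m; "gripper_width": finger opening in m.
Only numpy, scipy, OpenCV 4.12 (cv2) and the standard library are available. Lean on these libraries where they do the work, as an engineer would, in place of code of your own. Each camera call takes 0.05 s, during which the arm holds its last target.

TASK

Slide the tall probe column across the bench, upright and by its foot, onto the long fence and along it until the foot is fully home on the brass stop screw, with the sprung contact pin in the screw's nose pushed right in; then swing the keeper bar fully shut along the foot's open side. The screw is set differently each time, so feel for it and seat the foot gently, without ramming screw or fence; do not lift or tip the column, keep off its glass tube, and leave the other things on the bench alone.

Things in the scene. Friction and masses are not known exactly. Their poses are not given: they have to be found in the camera images.
- column: tall narrow probe column, loose on the bench: blue square foot 80 x 80 mm, 32 mm high, then a cream pedestal 38 mm thick to 66 mm, a thin glass tube and a white head on top, 248 mm high in all, 0.4 to 0.7 kg. Origin: centre of the foot's underside; z up, x and y square to the foot's faces, x within 0.3 rad of the corner's x at the start. It slides at 2 to 6 N; pushed above about 50 mm it may tip, so push on the foot
- column_tube: the column's upright glass tube (16 mm thick, 66 to 214 mm above the bench) and white head (18 mm thick, 214 to 248 mm), fixed on the foot, same origin and axes. Not to be touched. It stands 31 mm in from the foot's faces, so a wide gripper pushing the foot should lean a little away from it
- corner: fixed aluminium locating corner; z up, x along its long fence, on the bench. A foot flat on the fence has y = 0 and the yaw of the corner. The end block (face at x = +40 mm, y -30 to +40, 26 mm high) carries the stop screw at y = 0. The column starts with x -170 to -145, y -45 to -20 mm; docked, it is at x = -22 to -2 mm by the screw's setting. An 8 to 10 N push seats it; over 15 N on any part of the corner is ramming
- fence_face (a point): working face of the rigid fence, at y = +40 mm in the corner's frame, 9 mm above the bench; axes as the corner's. The fence runs along x from -211 to +54 mm, 14 mm thick, 18 mm high; the column is pushed towards +y onto it, then towards +x along it. Behind it stands the field coil: middle at x 0, y +185 mm, 150 mm across, top 297 mm high, foot plate 130 x 90 mm
- contact_pin (a joint): travel (m) of the 6 mm sprung contact pin in the nose of the brass stop screw: 0 = out, standing 4 mm proud of the nose towards -x; 0.004 = pushed in flush by the foot, which then bears on the rigid nose. Spring under 0.5 N. The nose (16 mm thick, 14 mm above the bench, y = 0) stands 2 to 22 mm out of the end block's face, set anew each time; the setting is not reported
- bar (a joint): angle of the steel keeper bar about its upright pivot (rad). 0 = fully shut: along the corner's +x beside the foot's -y face, 2 mm clear of a foot on the fence. Grows as it opens, clockwise from above, to 2.5; starts 1.8 to 2.3. Stiff: stays where left, about 2 to 3 N at the pin moves it. 4 to 16 mm above the bench, 14 mm wide, reaching 94 mm from the pivot
- bar_pin (a point): on the axis of the bar's upright red pin, 40 mm above the bench; the pin is 12 mm thick, stands from 16 to 56 mm high, 70 mm from the pivot axis. With the bar shut it is at x = +18, y = -64 mm in the corner's frame. It can be pinched and led round the pivot, or pushed
- bar_hinge (a point): on the bar's pivot axis, 10 mm above the bench: x = -52, y = -62 mm in the corner's frame; axes as the corner's. The hub is 22 mm thick and 17 mm high, on a 34 x 40 mm pad 3 mm thick that reaches no nearer the fence than y = -60 mm
- meter: bystander: hand-held multimeter lying on the bench, black rim and grey face, 180 x 88 x 45 mm; origin under its centre, x along its length
- junction_box: bystander: white socket box with coloured sockets, 100 x 150 x 46 mm, on the bench on the far side of the fence; origin under its centre
- water_bottle: bystander: clear water bottle with a blue cap, 64 mm thick, 205 mm high; origin under its centre
Mind the look-alikes: they are no part of the job. Leave any green or pink look-alike of the column alone.

How it is judged:
On the way:
1. the column stands home in the corner, upright, contact pin pushed in, with the bar still open (value of joint contact_pin above 0.0025 m and y of column in the frame of corner above -0.0015 m and angle between the x axis of column and the x axis of corner, either way round below 0.04 rad and angle between column's own z axis and vertical below 0.03 rad and value of joint bar above 0.3 rad), for 0.3 s.
At the end, for the whole second after the job is handed in: The column's foot stands at rest, upright, within 1.5 mm of the fence and square to it within 0.04 rad, bearing on the stop screw with the contact pin pushed in by more than 2.5 of its 4 mm, and the keeper bar is shut beside it to within 0.06 rad (value of joint contact_pin above 0.0025 m and y of column in the frame of corner above -0.0015 m and angle between the x axis of column and the x axis of corner, either way round below 0.04 rad and angle between column's own z axis and vertical below 0.03 rad and value of joint bar below 0.06 rad and linear speed of column below 0.01 m/s and velocity of joint bar below 0.05 rad/s); the robot touches nothing.
It fails at once if the column is tipped by more than 0.12 rad or lifted 8 mm off the bench (angle between column's own z axis and vertical above 0.12 rad or height (world z) of column above 0.008 m).
It fails at once if the column is rammed against the corner or its bar with over 15 N (contact force between column and corner above 15 N).
It fails at once if the robot presses the glass tube or its head (contact force between any of the fingers, the arm and column_tube above 1 N).
It fails at once if the meter, the socket box or the bottle is pushed away or knocked over (distance of any of meter, junction_box, water_bottle from where it was at the start of the episode above 0.015 m).
It also fails if it takes over 72 s, if anything falls off the work surface, if the arm or the gripper's body presses on something with over 40 N, if the wrist force passes 120 N, or if a joint passes its speed limit or range.

## Working session

There is one attempt and no reset: what is moved stays moved. The work goes in short steps, Python scripts to look and compute and a shell command to move; the robot and the scene stay as the last step left them, time stands still between calls to the robot, and variables do not carry over. Pictures are saved under pics/ and viewed, and the job is handed in when it is done.

```bash
ls; mkdir -p pics
python3 - <<'E'
from cell import ctrl
import cv2,numpy as np
print(ctrl.sense())
for n in("side","top"):
    im=ctrl.camera(n); cv2.imwrite(f"pics/{n}0.png",im[:,:,::-1])
    c=ctrl.get_calibration(n); R=cv2.Rodrigues(np.array(c["rvec"]))[0]; print(n,c["K"],(-R.T@np.array(c["tvec"]).ravel()),R)
E
```

```text
pics
{'clock': 0.0, 'joints': array([ 1.05373621e+00,  3.81178030e-01,  1.29828039e+00, -2.67572488e-05,
        1.46359220e+00, -2.15326979e-01]), 'joint_vel': array([ 0.00057724, -0.00175451, -0.00033184,  0.00033294,  0.00075989,
       -0.00096628]), 'joint_torque': array([ 8.20595960e-04, -4.37934780e+01, -2.24551088e+01,  7.14063551e-02,
        3.52572952e-02, -1.23641080e-04]), 'tool_pos': array([0.16332177, 0.52488581, 0.2381408 ]), 'tcp_rot': array([ 1.50293450e-01,  9.88641162e-01, -6.85411028e-04, -2.48603349e-04]), 'force': array([-0.06247039,  0.24297553,  0.13697638]), 'ft_torque': array([-0.03002903,  0.00344904, -0.05875143]), 'gripper_width': 0.08773496036241153}
side [[503.49816914   0.         315.84757024]
 [  0.         503.49816914 231.36864505]
 [  0.           0.           1.        ]] [0.39036061 0.51136321 0.64097631] [[-0.95412159 -0.29928119 -0.00909718]
 [-0.19616595  0.64776236 -0.73615409]
 [ 0.22620989 -0.70059596 -0.67675283]]
top [[565.09195008   0.         318.03744556]
 [  0.         565.09195008 231.79800476]
 [  0.           0.           1.        ]] [ 0.45181018 -0.06613079  0.93726193] [[ 0.01947695 -0.99976159  0.00986997]
 [-0.98861137 -0.02073126 -0.14905627]
 [ 0.14922535 -0.0068544  -0.98877946]]
```

View pics/side0.png

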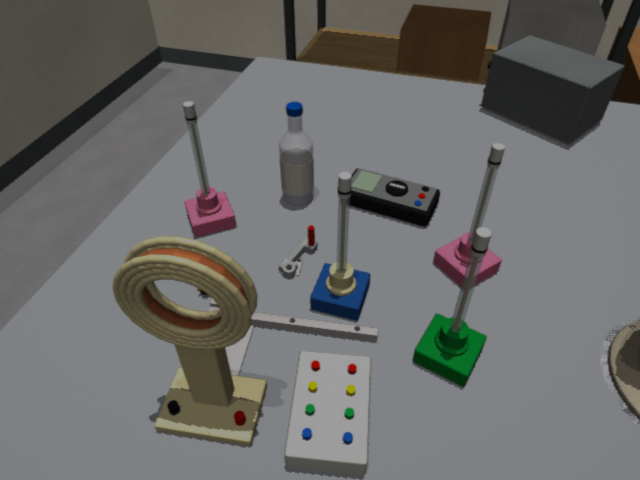

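View pics/top0.png

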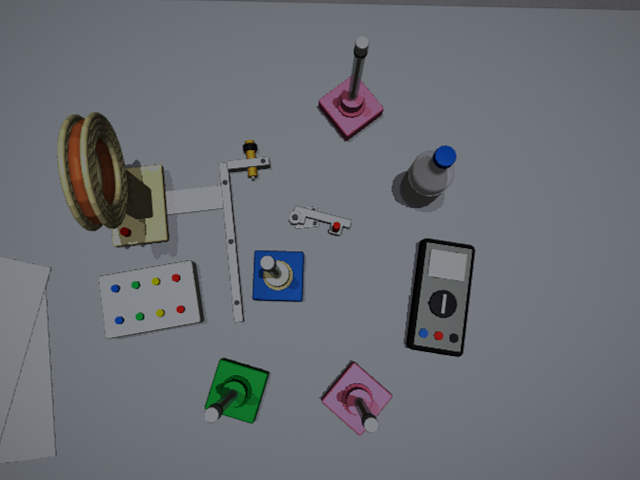

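The top picture shows the blue foot around (278,276), the fence from (225,165) to (238,320), the end block with the screw at (251,160), the bar hub at (294,217) and the red pin at (336,227). I'll zoom in to measure these.

Run:
```python
import cv2
im=cv2.imread("pics/top0.png")[130:330,200:360]
im=cv2.convertScaleAbs(im,alpha=1.6)
cv2.imwrite("pics/crop0.png",cv2.resize(im[:110],None,fx=5,fy=5,interpolation=cv2.INTER_CUBIC))
cv2.imwrite("pics/crop1.png",cv2.resize(im[100:],None,fx=5,fy=5,interpolation=cv2.INTER_CUBIC))
```

```text
(no output)
```

View pics/crop0.png

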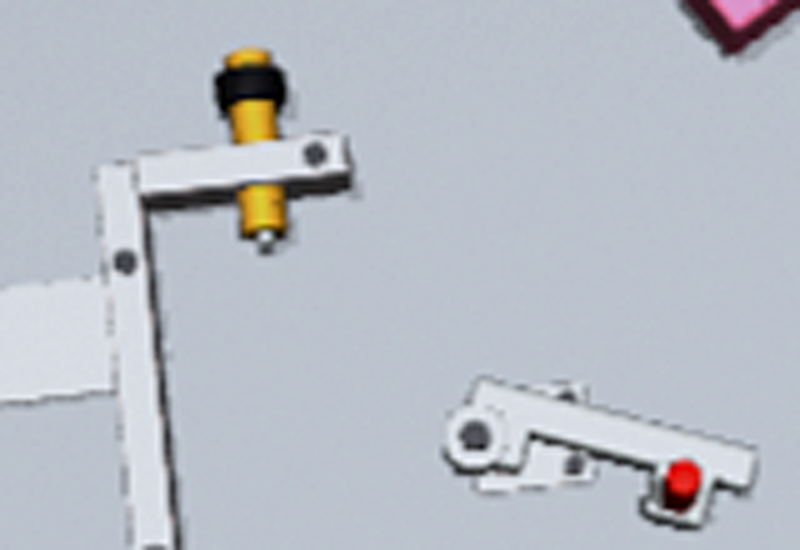

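View pics/crop1.png

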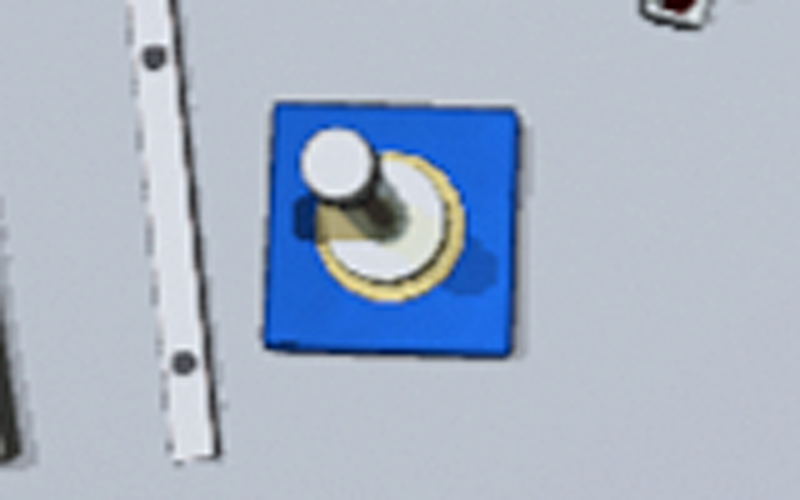

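```bash
cat > h.py <<'E'
import numpy as np,cv2
from scipy.optimize import least_squares
from cell import ctrl
def cal(n):
    c=ctrl.get_calibration(n); return c["K"],np.array(c["rvec"],float),np.array(c["tvec"],float)
def proj(P,n="top"):
    K,r,t=cal(n); return cv2.projectPoints(np.asarray(P,float).reshape(-1,1,3),r,t,K,None)[0].reshape(-1,2)
def back(uv,z,n="top"):
    K,r,t=cal(n);R=cv2.Rodrigues(r)[0];C=-R.T@t.ravel()
    d=R.T@np.linalg.inv(K)@np.array([uv[0],uv[1],1]);return C+d*(z-C[2])/d[2]
def T(p,q): # local->world
    c,s=np.cos(p[2]),np.sin(p[2]);q=np.asarray(q,float)
    return np.c_[p[0]+c*q[:,0]-s*q[:,1],p[1]+s*q[:,0]+c*q[:,1],q[:,2]]
def inv(p,w):
    c,s=np.cos(p[2]),np.sin(p[2]);d=np.asarray(w)[:2]-p[:2];return np.array([c*d[0]+s*d[1],-s*d[0]+c*d[1]])
def fit(loc,uv,p0,n="top"):
    f=lambda p:(proj(T(p,loc),n)-uv).ravel()
    r=least_squares(f,p0);return r.x,r.fun.reshape(-1,2)
E
cat > m0.py <<'E'
from h import *
def c0(x,y):return [200+(x+.5)/5-.5,130+(y+.5)/5-.5]
def c1(x,y):return [200+(x+.5)/5-.5,230+(y+.5)/5-.5]
L=np.array([[54,54,18],[-211,54,18],[-211,40,18],[40,-30,26],[-52,-62,17]])/1000
uv=np.array([c0(98,168),c1(172,462),c1(215,458),c0(350,172),c0(474,436)])
p,r=fit(L,uv,[.5,.05,0]);print("corner",p,"\n",r.round(2))
F=np.array([[40,40,32],[40,-40,32],[-40,-40,32],[-40,40,32]])/1000
q,r=fit(F,np.array([c1(275,102),c1(519,109),c1(510,355),c1(266,348)]),[.4,0,0]);print("col",q,"\n",r.round(2))
print("col in corner",inv(p,q[:2])*1e3,q[2]-p[2])
h=inv(p,back(c0(474,436),.017));b=inv(p,back(c0(684,476),.056));print("hub",h*1e3,"pin",b*1e3)
d=b-np.array([-.052,-.062]);print(np.hypot(*d),np.arctan2(-d[1],d[0]))
print("nose",inv(p,back(c0(262,236),.022))*1e3,"pin tip",inv(p,back(c0(266,252),.014))*1e3)
np.save("corner.npy",p)
E
python3 m0.py
```

```text
corner [0.65758775 0.03472601 0.13643713] 
 [[-0.28 -0.37]
 [-0.06  0.13]
 [ 0.04 -0.11]
 [-0.19  0.06]
 [ 0.48  0.27]]
col [ 0.51697352 -0.00988369 -0.00755851] 
 [[-0.39 -0.39]
 [ 0.47 -0.4 ]
 [ 0.72  0.37]
 [-0.8   0.39]]
col in corner [-145.37504446  -25.06960533] -0.14399564135913342
hub [-51.45575818 -61.25426089] pin [ -78.8853722  -126.21141804]
0.06961271037304567 1.9673194212433411
nose [22.75815096  1.14733658] pin tip [19.23621271  1.00389165]
```

```bash
cat >> h.py <<'E'
from scipy.spatial.transform import Rotation as Ro
def pose(x,y,z,yaw,lean=0,p=None):
    """corner-frame mm; yaw = tool y-axis angle rel corner x (deg); lean about tool y (deg)"""
    p=np.load("corner.npy") if p is None else p
    w=T(p,[[x/1e3,y/1e3,z/1e3]])[0]
    a=np.radians(yaw)+p[2]
    ty=np.array([np.cos(a),np.sin(a),0]);tz=np.array([0,0,-1.]);tx=np.cross(ty,tz)
    return w,Ro.from_matrix(np.c_[tx,ty,tz])*Ro.from_rotvec([0,np.radians(lean),0])
def row(*a,start=None):
    s=ctrl.sense(); p0,R0=(s["tool_pos"],Ro.from_quat(s["tcp_rot"])) if start is None else start
    w,R=pose(*a); 
    return (R0.inv().apply(w-p0)*100).round(2).tolist(),(R0.inv()*R).as_rotvec(degrees=True).round(1).tolist()
def st():
    s=ctrl.sense();p=np.load("corner.npy");R=Ro.from_quat(s["tcp_rot"]).as_matrix()
    f=Ro.from_euler('z',-p[2]).apply(s["force"])
    print("t%.2f"%s["clock"],"tcp corner mm",(inv(p,s["tool_pos"])*1e3).round(1),"z%.1f"%(s["tool_pos"][2]*1e3),"yaw%.1f"%np.degrees(np.arctan2(R[1,1],R[0,1])-p[2]),"F corner",f.round(2),"w%.3f"%s["gripper_width"],"q",s["joints"].round(2))
E
python3 - <<'E'
from h import *
for n,uv in(("green",(237,390)),("pink",(357,398)),("pink2",(351,105))): print(n,back(uv,.032))
st()
print(pose(-145,-95,12,0,12)[0]); print(row(-145,-95,330,0,12)); print(row(-145,-95,12,0,12))
E
```

```text
green [0.33747091 0.04853824 0.032     ]
pink [ 0.3288231  -0.13796338  0.032     ]
pink2 [ 0.80470611 -0.12351339  0.032     ]
t0.10 tcp corner mm [-422.9  552.9] z238.2 yaw64.9 F corner [-0.85  0.13 -0.2 ] w0.088 q [ 1.05  0.38  1.3   0.    1.46 -0.22]
[ 0.5268566 -0.0791132  0.012    ]
([-52.66, -46.88, -9.13], [-6.9, 10.7, 64.6])
([-52.67, -46.84, 22.67], [-6.9, 10.7, 64.6])
```

```bash
python3 -m creep '[[[0,0,-4],[0,0,0]],[[0,0,-8],[0,0,0]],[[0,0,-9.5],[0,0,0]],[[-52.7,-46.9,-9.5],[-6.9,10.7,64.6]],[[-52.7,-46.9,-9.5],[-6.9,10.7,64.6]],[[-52.7,-46.9,-9.5],[-6.9,10.7,64.6]],[[-52.7,-46.9,-9.5],[-6.9,10.7,64.6]],[[-52.7,-46.9,-9.5],[-6.9,10.7,64.6]]]' 0.3; python3 -c "
from h import *
st();print(row(-145,-95,330,0,12))"
```

```text
clock: 0.77
tool_pos: [0.2711, 0.3449, 0.3335]
tcp_rot: [0.444, 0.894, 0.04, -0.045]
force: [0.9, 0.5, -0.4]
gripper_width: 0.0366
t0.77 tcp corner mm [-340.7  359.9] z333.5 yaw29.3 F corner [ 0.91  0.38 -0.43] w0.037 q [ 0.56  0.1   1.42  0.12  1.61 -0.08]
([-48.94, -5.21, -5.51], [-3.0, 4.8, 29.2])
```

```bash
python3 -m creep '[[[-49,-5.2,-5.5],[-3,4.8,29.2]],[[-49,-5.2,-5.5],[-3,4.8,29.2]],[[-49,-5.2,-5.5],[-3,4.8,29.2]],[[-49,-5.2,-5.5],[-3,4.8,29.2]],[[-49,-5.2,-5.5],[-3,4.8,29.2]],[[-49,-5.2,-5.5],[-3,4.8,29.2]],[[-49,-5.2,-5.5],[-3,4.8,29.2]],[[-49,-5.2,-5.5],[-3,4.8,29.2]]]'; python3 -c "
from h import *
st();print(row(-145,-95,330,0,12))"
```

```text
clock: 1.43
tool_pos: [0.4451, 0.06, 0.3315]
tcp_rot: [0.652, 0.751, 0.068, -0.079]
force: [-0.1, 0.3, 0.1]
gripper_width: 0.0266
t1.43 tcp corner mm [-207.   54.] z331.5 yaw0.3 F corner [-0.09  0.36  0.07] w0.027 q [-0.24  0.15  1.37  0.2   1.7  -0.37]
([-14.63, 6.13, -2.95], [-0.1, 0.0, 0.3])
```

```bash
python3 -m creep '[[[0,0,0],[0,0,0]]]' ; python3 -c "
from h import *
st();print(row(-145,-95,330,0,12),row(-145,-95,250,0,12))"
```

```text
clock: 1.52
tool_pos: [0.4475, 0.057, 0.3303]
tcp_rot: [0.654, 0.749, 0.068, -0.079]
force: [-0.3, 0.3, -1.1]
gripper_width: 0.0265
t1.52 tcp corner mm [-205.1   50.6] z330.3 yaw-0.0 F corner [-0.22  0.33 -1.07] w0.026 q [-0.25  0.16  1.36  0.19  1.7  -0.37]
([-14.25, 6.01, -2.99], [-0.1, 0.1, -0.1]) ([-15.9, 6.03, 4.84], [-0.1, 0.1, -0.1])
```

```bash
python3 -m creep '[[[-14.3,6,-3],[0,0,0]],[[-14.3,6,-3],[0,0,0]],[[-14.3,6,-3],[0,0,0]],[[-14.3,6,-3],[0,0,0]],[[-14.3,6,-3],[0,0,0]],[[-15.9,6,4.8],[0,0,0]],[[-15.9,6,4.8],[0,0,0]],[[-15.9,6,4.8],[0,0,0]]]'
python3 - <<'E'
from h import *
st();print(row(-145,-95,120,0,12),row(-145,-95,12,0,12))
for n in("side","top"): cv2.imwrite(f"pics/{n}1.png",ctrl.camera(n)[:,:,::-1])
E
```

```text
clock: 2.18
tool_pos: [0.5219, -0.072, 0.2455]
tcp_rot: [0.652, 0.751, 0.066, -0.085]
force: [-1.1, -0.5, -0.1]
gripper_width: 0.0266
t2.18 tcp corner mm [-148.9  -87.3] z245.5 yaw0.3 F corner [-1.17 -0.32 -0.15] w0.027 q [-0.45  0.37  1.31  0.17  1.59 -0.6 ]
([-3.44, 0.53, 12.09], [-0.7, -0.4, 0.2]) ([-5.75, 0.64, 22.64], [-0.7, -0.4, 0.2])
```

View pics/side1.png

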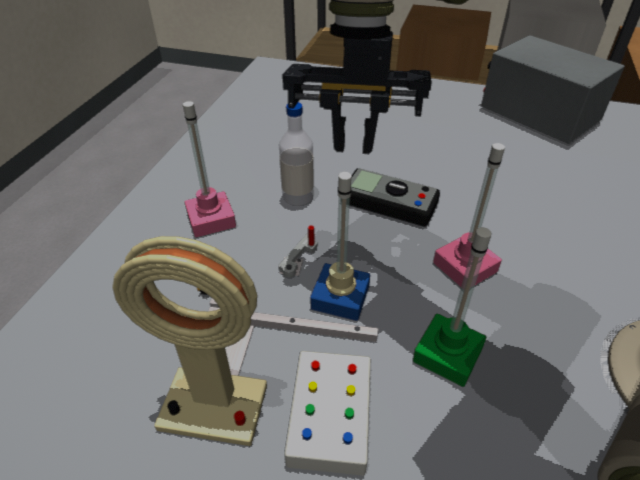

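The gripper at (355,100) hangs clear behind the blue column, with its fingertips near (340–372,145). I'm descending.

```bash
python3 -m creep '[[[-3.4,0.5,12],[0,0,0]],[[-3.4,0.5,12],[0,0,0]],[[-3.4,0.5,12],[0,0,0]],[[-3.4,0.5,12],[0,0,0]],[[-3.4,0.5,12],[0,0,0]]]'
python3 - <<'E'
from h import *
st();print(row(-145,-97,30,0,12),row(-145,-97,12,0,12))
E
```

```text
clock: 2.7
tool_pos: [0.5316, -0.0812, 0.129]
tcp_rot: [0.652, 0.751, 0.068, -0.078]
force: [1.5, -0.0, 1.5]
gripper_width: 0.0265
t2.70 tcp corner mm [-140.5  -97.7] z129.0 yaw0.3 F corner [ 1.45 -0.23  1.48] w0.026 q [-0.45  0.5   1.46  0.18  1.3  -0.65]
([-1.98, -0.45, 9.7], [-0.0, 0.0, 0.3]) ([-2.36, -0.45, 11.46], [-0.0, 0.0, 0.3])
```

```bash
python3 -m creep '[[[-2,-0.4,9.7],[0,0,0]],[[-2,-0.4,9.7],[0,0,0]],[[-2,-0.4,9.7],[0,0,0]],[[-2.3,-0.4,11.2],[0,0,0]],[[-2.4,-0.4,11.5],[0,0,0]],[[-2.4,-0.4,11.5],[0,0,0]]]'
python3 - <<'E'
from h import *
st();print(row(-145,-85,12,0,12),row(-145,-97,12,0,12))
for n in("side","top"): cv2.imwrite(f"pics/{n}2.png",ctrl.camera(n)[:,:,::-1])
E
```

```text
clock: 3.2
tool_pos: [0.5286, -0.0819, 0.0122]
tcp_rot: [0.651, 0.752, 0.069, -0.077]
force: [0.2, -0.8, 0.1]
gripper_width: 0.0265
t3.20 tcp corner mm [-143.6  -98. ] z12.2 yaw0.3 F corner [ 0.1  -0.84  0.06] w0.027 q [-0.46  0.66  1.58  0.2   1.02 -0.72]
([1.27, -0.13, 0.28], [0.1, 0.2, 0.4]) ([0.1, -0.14, 0.04], [0.1, 0.2, 0.4])
```

View pics/top2.png

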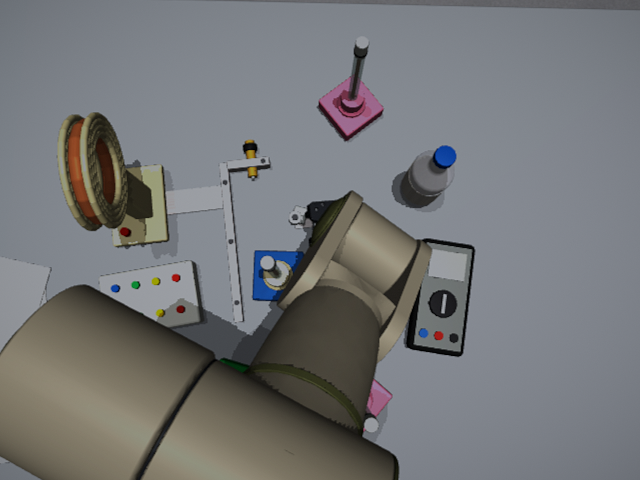

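View pics/side2.png

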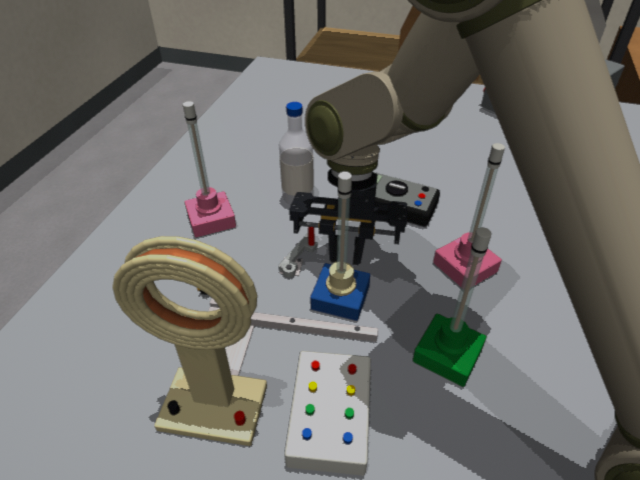

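```bash
python3 -m creep '[[[0.4,-0.1,0.08],[0,0,0]],[[0.8,-0.1,0.17],[0,0,0]],[[1.2,-0.1,0.25],[0,0,0]],[[1.6,-0.1,0.33],[0,0,0]],[[1.9,-0.1,0.39],[0,0,0]],[[1.9,-0.1,0.39],[0,0,0]]]' ; python3 -c "
from h import *
st()"
python3 -m creep '[[[0.25,0,0.05],[0,0,0]],[[0.5,0,0.1],[0,0,0]],[[0.75,0,0.15],[0,0,0]],[[1,0,0.2],[0,0,0]],[[1,0,0.2],[0,0,0]]]'
python3 - <<'E'
from h import *
st()
for n in("side","top"): cv2.imwrite(f"pics/{n}3.png",ctrl.camera(n)[:,:,::-1])
cv2.imwrite("pics/c3.png",cv2.resize(cv2.imread("pics/top3.png")[220:330,200:330],None,fx=6,fy=5.4,interpolation=cv2.INTER_CUBIC))
E
```

```text
clock: 3.8
tool_pos: [0.5233, -0.0618, 0.0102]
tcp_rot: [0.651, 0.752, 0.068, -0.078]
force: [1.4, 0.1, 0.5]
gripper_width: 0.0264
t3.80 tcp corner mm [-146.2  -77.4] z10.2 yaw0.3 F corner [ 1.39 -0.1   0.49] w0.026 q [-0.43  0.65  1.61  0.21  1.   -0.69]
clock: 4.22
tool_pos: [0.5218, -0.0518, 0.0101]
tcp_rot: [0.652, 0.751, 0.068, -0.078]
force: [1.4, -2.8, -0.3]
gripper_width: 0.0262
t4.22 tcp corner mm [-146.3  -67.3] z10.1 yaw0.3 F corner [ 0.98 -2.95 -0.32] w0.026 q [-0.41  0.65  1.62  0.21  0.99 -0.68]
```

View pics/c3.png

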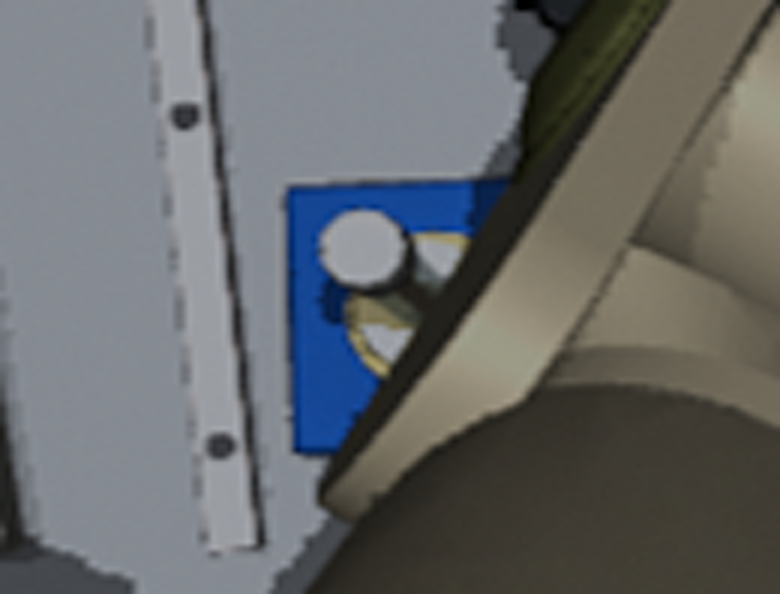

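View pics/side3.png

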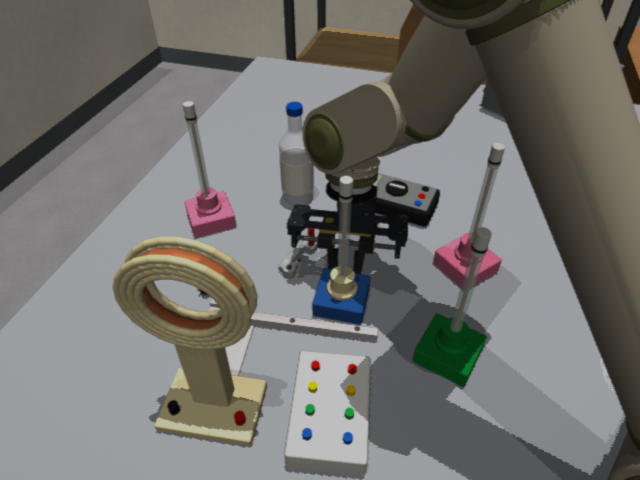

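The foot has turned about half way towards square, with its left corners at crop (289,187) and (296,455). The tube and head at crop (365,250) are clear of the gripper.

```bash
python3 -m creep '[[[0.25,0,0.04],[0,0,0]],[[0.5,0,0.09],[0,0,0]],[[0.75,0,0.13],[0,0,0]],[[1,0,0.18],[0,0,0]],[[1.1,0,0.2],[0,0,0]],[[1.1,0,0.2],[0,0,0]]]'
python3 - <<'E'
from h import *
st()
cv2.imwrite("pics/top4.png",ctrl.camera("top")[:,:,::-1])
cv2.imwrite("pics/c4.png",cv2.resize(cv2.imread("pics/top4.png")[220:330,200:330],None,fx=6,fy=5.4,interpolation=cv2.INTER_CUBIC))
E
```

```text
clock: 4.82
tool_pos: [0.5197, -0.0406, 0.0103]
tcp_rot: [0.651, 0.752, 0.068, -0.079]
force: [0.6, -0.6, -0.1]
gripper_width: 0.0265
t4.82 tcp corner mm [-146.9  -55.9] z10.3 yaw0.3 F corner [ 0.52 -0.67 -0.15] w0.027 q [-0.39  0.64  1.63  0.22  0.99 -0.67]
```

View pics/c4.png

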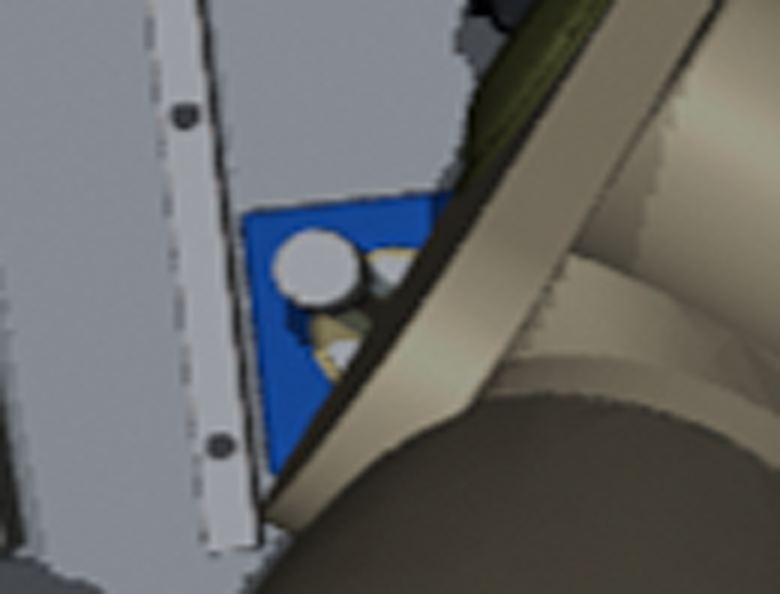

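Foot and fence now look parallel and a few mm apart. I'm continuing in small steps and watching the force.

```bash
python3 -m creep '[[[0.1,0,0.02],[0,0,0]],[[0.2,0,0.04],[0,0,0]],[[0.2,0,0.04],[0,0,0]]]' |grep force; python3 -c "
from h import *
st()"
python3 -m creep '[[[0.1,0,0.02],[0,0,0]],[[0.1,0,0.02],[0,0,0]]]' |grep force; python3 -c "
from h import *
st()"
```

```text
force: [0.6, -3.1, -0.9]
t5.12 tcp corner mm [-146.7  -54.2] z10.3 yaw0.3 F corner [ 0.19 -3.14 -0.92] w0.026 q [-0.39  0.64  1.63  0.22  0.98 -0.66]
force: [-0.4, -3.1, -1.5]
t5.28 tcp corner mm [-146.7  -53.2] z10.4 yaw0.3 F corner [-0.81 -3.05 -1.51] w0.026 q [-0.39  0.64  1.64  0.22  0.98 -0.66]
```

```bash
python3 -m creep '[[[0.1,0,0.02],[0,0,0]],[[0.1,0,0.02],[0,0,0]]]' |grep force; python3 -c "
from h import *
st()"
```

```text
force: [0.4, -2.6, -1.7]
t5.45 tcp corner mm [-146.6  -52.2] z10.4 yaw0.3 F corner [ 0.05 -2.63 -1.71] w0.026 q [-0.39  0.64  1.64  0.22  0.98 -0.66]
```

```bash
python3 -m creep '[[[0.1,0,0.02],[0,0,0]],[[0.1,0,0.02],[0,0,0]]]' |grep force; python3 -c "
from h import *
st()"
```

```text
force: [0.1, -2.1, -1.7]
t5.62 tcp corner mm [-146.6  -51.1] z10.4 yaw0.3 F corner [-0.17 -2.1  -1.7 ] w0.027 q [-0.39  0.64  1.64  0.22  0.98 -0.66]
```

```bash
python3 -m creep '[[[0.1,0,0.02],[0,0,0]],[[0.1,0,0.02],[0,0,0]]]' |grep force; python3 -c "
from h import *
st()"
```

```text
force: [0.4, -1.2, -1.3]
t5.78 tcp corner mm [-146.6  -50.1] z10.4 yaw0.3 F corner [ 0.25 -1.23 -1.34] w0.027 q [-0.38  0.64  1.64  0.22  0.98 -0.66]
```

```bash
python3 -m creep '[[[0.05,0,0.01],[0,0,0]],[[0.05,0,0.01],[0,0,0]]]' |grep force; python3 -c "
from h import *
st()"
```

```text
force: [0.4, -3.4, -2.5]
t5.95 tcp corner mm [-146.6  -49.8] z10.5 yaw0.3 F corner [-0.06 -3.43 -2.55] w0.026 q [-0.38  0.64  1.64  0.22  0.98 -0.66]
```

```bash
python3 -m creep '[[[0.05,0,0.01],[0,0,0]],[[0.05,0,0.01],[0,0,0]]]' |grep force; python3 -c "
from h import *
st()"
```

```text
force: [-0.1, -5.0, -1.3]
t6.12 tcp corner mm [-146.6  -49.6] z10.4 yaw0.3 F corner [-0.8  -4.94 -1.28] w0.026 q [-0.38  0.64  1.64  0.22  0.98 -0.66]
```

```bash
python3 -m creep '[[[0.05,0,0.01],[0,0,0]],[[0.05,0,0.01],[0,0,0]]]' |grep force
python3 - <<'E'
from h import *
st()
cv2.imwrite("pics/top5.png",ctrl.camera("top")[:,:,::-1])
cv2.imwrite("pics/c5.png",cv2.resize(cv2.imread("pics/top5.png")[220:330,200:330],None,fx=6,fy=5.4,interpolation=cv2.INTER_CUBIC))
E
```

```text
force: [-0.4, -6.8, -2.1]
t6.28 tcp corner mm [-146.7  -49.5] z10.5 yaw0.3 F corner [-1.3  -6.67 -2.09] w0.027 q [-0.38  0.64  1.64  0.22  0.98 -0.66]
```

View pics/c5.png

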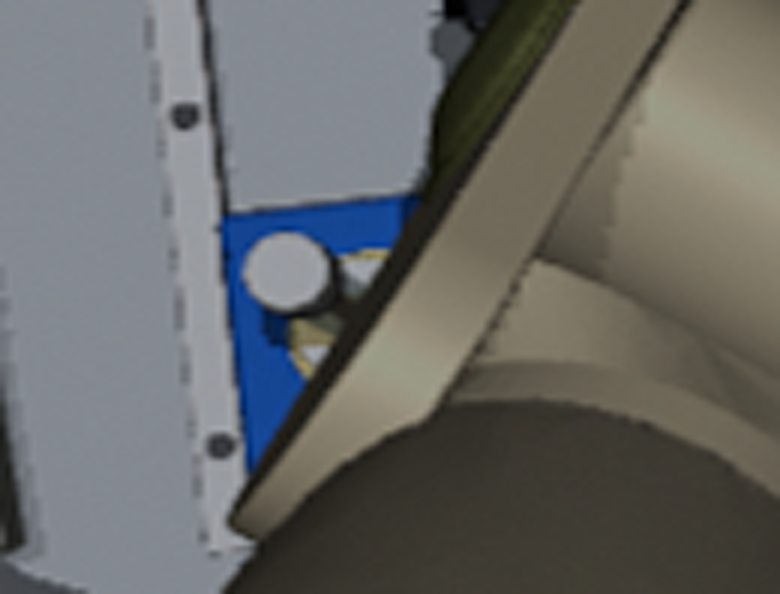

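Foot edge and fence edge coincide, with 6.7 N on the tool and no further motion, so the foot is on the fence. Next I locate it along the fence and go round to its -x face.

Run:
```python
from h import *
p=np.load("corner.npy")
for x,y in((222,216),(248,472)): print(inv(p,back((200+(x+.5)/6-.5,220+(y+.5)/5.4-.5),.032))*1e3)
for a in((-155,-80,12,0,12),(-165,-120,15,0,12),(-212,-110,15,-45,8)): print(row(*a))
```

```text
[-112.84576428   38.48242008]
[-188.79776695   38.86435241]
([-2.94, -0.85, -0.78], [-0.1, 0.1, 0.3])
([-6.79, -1.88, -1.89], [-0.1, 0.1, 0.3])
([-5.79, -6.57, -1.68], [-7.8, -3.7, 44.7])
```

```bash
python3 -m creep '[[[-2.9,-0.8,-0.8],[0,0,0]],[[-6.8,-1.9,-1.9],[0,0,0]],[[-6.8,-1.9,-1.9],[0,0,0]],[[-6.3,-4,-1.8],[-1.3,-0.6,7]],[[-5.8,-6.6,-1.7],[-2.6,-1.2,14]],[[-5.8,-6.6,-1.7],[-7.8,-3.7,44.7]],[[-5.8,-6.6,-1.7],[-7.8,-3.7,44.7]],[[-5.8,-6.6,-1.7],[-7.8,-3.7,44.7]]]'
python3 - <<'E'
from h import *
st();
for a in((-220,-110,12,-60,8),(-225,-50,12,-80,7),(-214,-3,12,-90,7)): print(row(*a))
E
```

```text
clock: 7.0
tool_pos: [0.4618, -0.102, 0.0153]
tcp_rot: [0.854, 0.514, 0.065, -0.042]
force: [1.5, -1.3, 0.1]
gripper_width: 0.0264
t7.00 tcp corner mm [-212.6 -108.8] z15.3 yaw-35.7 F corner [ 1.28 -1.54  0.08] w0.026 q [-0.55  0.55  1.83  0.22  0.79 -0.22]
([-0.57, -0.53, 0.25], [-3.9, -0.8, 23.9])
([3.94, -4.44, 0.98], [-6.4, -1.7, 43.8])
([8.35, -6.3, 1.67], [-7.8, -1.6, 53.7])
```

```bash
python3 -m creep '[[[-0.6,-0.5,0.3],[-1.1,-0.2,7]],[[-0.6,-0.5,0.3],[-2.2,-0.5,14]],[[0.9,-1.8,0.5],[-3.3,-0.8,21]],[[2.4,-3.1,0.7],[-4.4,-1,28]],[[3.9,-4.4,1],[-5.4,-1.3,35]],[[5.4,-5,1.2],[-6.2,-1.5,42]],[[7,-5.8,1.5],[-7,-1.6,49]],[[8.3,-6.3,1.5],[-7.8,-1.6,53.7]]]'
python3 - <<'E'
from h import *
st();
for a in((-214,-3,12,-90,7),(-204,-3,12,-90,7)): print(row(*a))
for n in("side","top"): cv2.imwrite(f"pics/{n}6.png",ctrl.camera(n)[:,:,::-1])
E
```

```text
clock: 7.67
tool_pos: [0.4447, 0.0029, 0.0133]
tcp_rot: [0.996, 0.069, 0.061, -0.004]
force: [0.2, -0.2, 0.4]
gripper_width: 0.0266
t7.67 tcp corner mm [-215.2   -2.6] z13.3 yaw-89.9 F corner [ 0.17 -0.2   0.44] w0.027 q [-0.29  0.5   1.96  0.09  0.56  1.07]
([0.11, 0.04, 0.14], [-0.0, 0.0, 0.1])
([1.1, 0.04, 0.26], [-0.0, 0.0, 0.1])
```

View pics/side6.png

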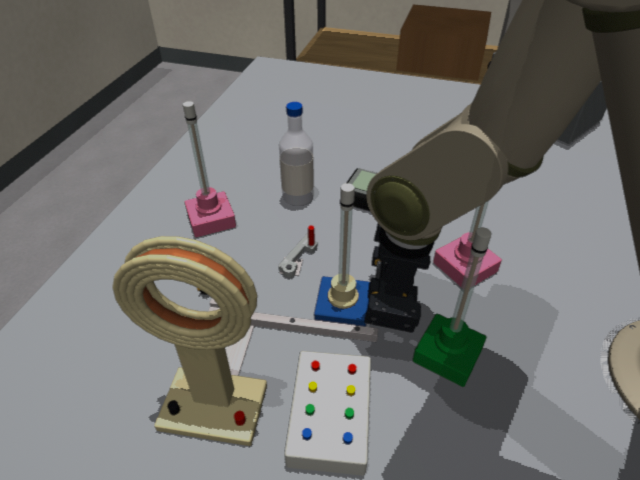

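View pics/top6.png

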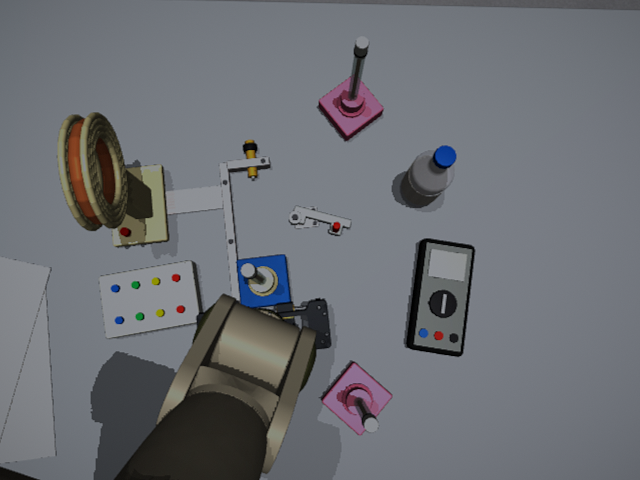

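Gripper is square behind the foot's -x face, tube clear at (250,270) in the top view. I'm pushing along the fence, with a slight bias towards it.

```bash
python3 -m creep '[[[0.4,0.05,0.1],[0,0,0]],[[0.8,0.04,0.2],[0,0,0]],[[1.2,0.04,0.27],[0,0,0]],[[1.6,0.03,0.32],[0,0,0]],[[2.0,0.02,0.36],[0,0,0]],[[2.4,0.0,0.4],[0,0,0]],[[2.8,-0.02,0.45],[0,0,0]],[[3.0,-0.03,0.48],[0,0,0]]]'
python3 - <<'E'
from h import *
st()
E
```

```text
clock: 8.43
tool_pos: [0.4733, 0.0049, 0.0118]
tcp_rot: [0.996, 0.072, 0.058, -0.004]
force: [-14.2, -13.3, 8.5]
gripper_width: 0.0261
t8.43 tcp corner mm [-186.6   -4.5] z11.8 yaw-89.6 F corner [-15.89 -11.24   8.47] w0.026 q [-0.27  0.54  1.88  0.08  0.61  1.1 ]
```

Run:
```python
from h import *
for n in("side","top"): cv2.imwrite(f"pics/{n}7.png",ctrl.camera(n)[:,:,::-1])
st()
im=cv2.imread("pics/side7.png")[180:380,260:460];cv2.imwrite("pics/c7.png",cv2.resize(cv2.convertScaleAbs(im,alpha=1.6),None,fx=3,fy=3,interpolation=cv2.INTER_CUBIC))
```

```text
t8.53 tcp corner mm [-186.4   -4.5] z11.8 yaw-89.6 F corner [-12.95  -7.83   6.03] w0.027 q [-0.27  0.54  1.88  0.08  0.61  1.1 ]
```

View pics/c7.png

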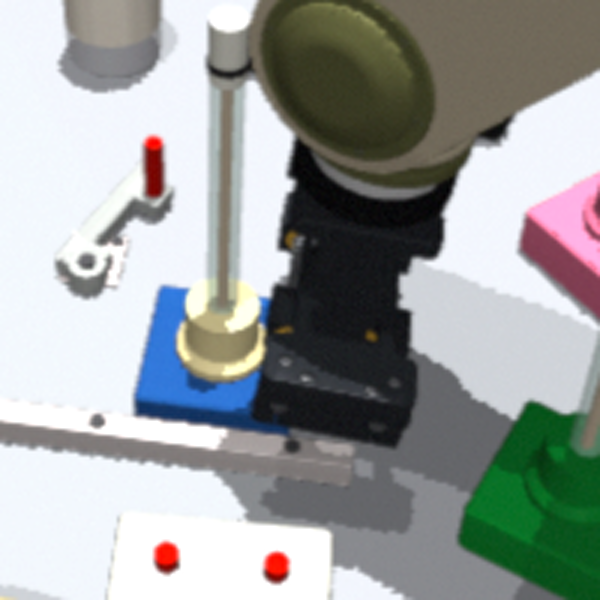

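View pics/top7.png

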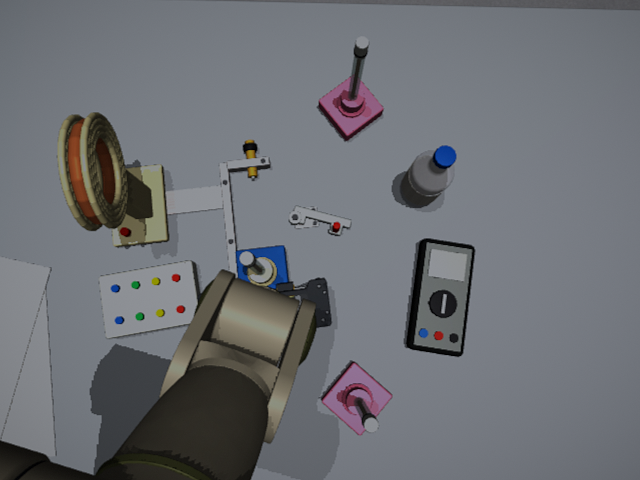

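The forces are bigger than they should be (−16, −11, +8 N), so I'm stopping to find what's touching before I push again.

Run:
```python
from h import *
p=np.load("corner.npy")
print("box corners",[ (inv(p,back(u,.046))*1e3).round(0) for u in((193,262),(201,322),(100,277))])
a=cv2.imread("pics/side0.png");b=cv2.imread("pics/side7.png");c=cv2.imread("pics/side6.png")
print([np.abs(a[350:470,285:375].astype(int)-x[350:470,285:375]).mean() for x in(b,c)])
def up(i,y0,y1,x0,x1,f): return cv2.resize(cv2.convertScaleAbs(i[y0:y1,x0:x1],alpha=1.8),None,fx=f,fy=f,interpolation=cv2.INTER_CUBIC)
cv2.imwrite("pics/d7.png",np.hstack([up(c,150,345,300,430,3),up(b,150,345,300,430,3)]))
t=cv2.imread("pics/top7.png");cv2.imwrite("pics/e7.png",up(t,220,340,190,340,5))
s=ctrl.sense();print(s["force"],s["ft_torque"],s["tool_pos"])
```

```text
box corners [array([-110.,  105.]), array([-205.,  101.]), array([-117.,  252.])]
[np.float64(25.860987654320986), np.float64(24.74391975308642)]
[-11.76782997  -9.5239693    6.02630458] [-1.7494731   1.84940187 -0.40465796] [0.47349572 0.0048909  0.01180313]
```

View pics/d7.png

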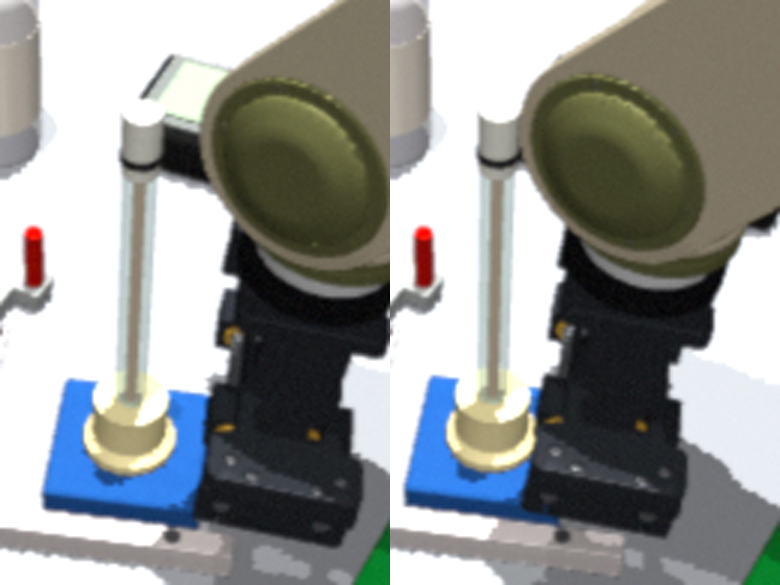

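View pics/e7.png

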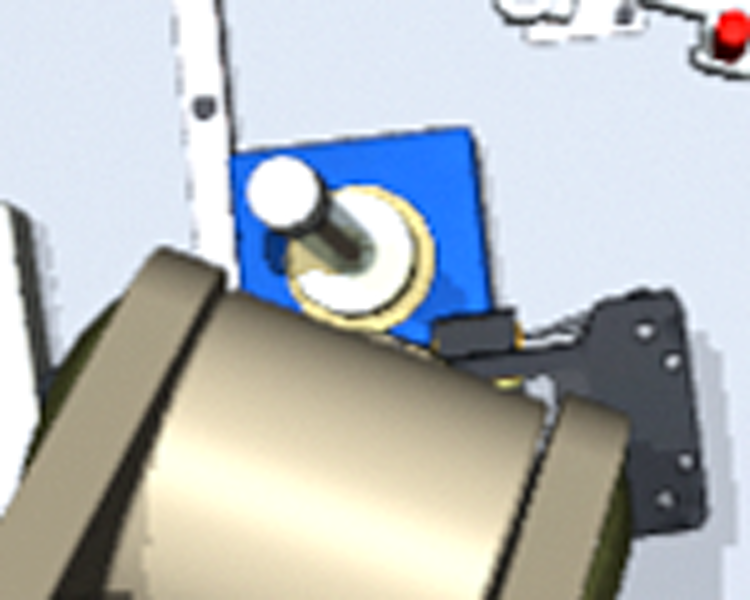

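Run:
```python
from h import *
p=np.load("corner.npy")
f=lambda x,y:[190+(x+.5)/5-.5,220+(y+.5)/5-.5]
F=np.array([[40,40,32],[40,-40,32],[-40,-40,32]])/1000
q,r=fit(F,np.array([f(232,157),f(470,128),f(491,308)]),[.5,0,.1]);print(inv(p,q[:2])*1e3,q[2]-p[2],r.round(2))
# edge fit on blue mask: use hough-free line through right & top edges
im=cv2.imread("pics/top7.png").astype(int); b=im[...,0]-im[...,2]
ys=range(250,278)
def sub(line): # last crossing
    i=np.where(line>25)[0]; return i
R=[];
for y in ys:
    l=b[y,230:300]; i=np.where(l>30)[0]
    if len(i): 
        j=i[-1]; R.append((230+j+ (l[j]-30)/max(1,l[j]-l[j+1]),y))
        
Tp=[]
for x in range(240,282):
    l=b[240:262,x]; i=np.where(l>30)[0]
    if len(i):
        j=i[0]; Tp.append((x,240+j-(l[j]-30)/max(1,l[j]-l[j-1])))
for n,A in(("right",R),("top",Tp)):
    A=np.array(A); v=cv2.fitLine(A.astype(np.float32),cv2.DIST_HUBER,0,.01,.01).ravel()
    d=v[:2]; c=v[2:]
    w0=back(c-20*d,.032);w1=back(c+20*d,.032); e=(w1-w0)[:2]; print(n,np.degrees(np.arctan2(e[1],e[0])-p[2]))
```

```text
[-132.15766975   -1.1303332 ] 0.0767666990450783 [[-2.52 -1.92]
 [-1.25 -5.54]
 [ 3.74  7.24]]
right -179.7216883918074
top -89.92053174171157
```

Foot edges are square to the fence within 0.3°, so the sideways load must come from an offset in my commanded pose, carried over from a call that ended while still moving. I'll back off, settle and re-zero.

```bash
python3 -m creep '[[[-0.4,0,-0.05],[0,0,0]],[[-0.8,0,-0.1],[0,0,0]],[[-0.8,0,-0.1],[0,0,0]],[[-0.8,0,-0.1],[0,0,0]],[[-0.8,0,-0.1],[0,0,0]]]'
python3 - <<'E'
from h import *
st();print(row(-194,-3,13,-90,7)); R=Ro.from_quat(ctrl.sense()["tcp_rot"]).as_matrix();print(R.round(3))
E
```

```text
clock: 8.95
tool_pos: [0.4676, 0.0047, 0.0123]
tcp_rot: [0.996, 0.072, 0.061, -0.004]
force: [-0.2, 0.6, -0.0]
gripper_width: 0.0267
t8.95 tcp corner mm [-192.3   -3.9] z12.3 yaw-89.6 F corner [-0.11  0.6  -0.  ] w0.027 q [-0.27  0.53  1.9   0.09  0.6   1.09]
([-0.16, -0.09, -0.09], [0.0, -0.0, 0.4])
[[ 0.982  0.143  0.122]
 [ 0.142 -0.99   0.016]
 [ 0.123  0.001 -0.992]]
```

Everything fits now: the grip on the foot doesn't slip, and the arm is stiff at about 10 N/mm. My 1 mm bias towards the fence and 1 mm downward drift produced those side loads. I'll correct the yaw and push exactly parallel.

```bash
python3 -m creep '[[[0,0,0],[0,0,0.4]],[[0,0,-0.05],[0,0,0.4]],[[0,0,-0.05],[0,0,0.4]]]' >/dev/null; python3 -c "
from h import *
st()"
python3 -m creep '[[[0.25,0,0.03],[0,0,0]],[[0.5,0,0.06],[0,0,0]],[[0.75,0,0.09],[0,0,0]],[[1.0,0,0.12],[0,0,0]],[[1.25,0,0.15],[0,0,0]],[[1.5,0,0.18],[0,0,0]]]'>/dev/null; python3 -c "
from h import *
st();print(Ro.from_quat(ctrl.sense()['tcp_rot']).as_matrix()[:,0])"
```

```text
t9.20 tcp corner mm [-192.5   -3.7] z12.8 yaw-90.0 F corner [-0.34  0.72 -0.06] w0.027 q [-0.27  0.53  1.9   0.09  0.6   1.1 ]
t9.70 tcp corner mm [-180.7   -3.4] z12.5 yaw-89.9 F corner [-16.32  -5.68  11.41] w0.026 q [-0.26  0.54  1.87  0.08  0.63  1.12]
[0.9839927  0.13627932 0.11483171]
```

Run:
```python
from h import *
s=ctrl.sense();R=Ro.from_quat(s["tcp_rot"])
F=R.inv().apply(s["force"]);M=R.inv().apply(s["ft_torque"]);print("tool F",F.round(2),"M",M.round(3))
r0=np.cross(F,M)/(F@F);d=F/np.linalg.norm(F)
for x in(0,.0095,.02,.03,.04): 
    r=r0+d*(x-r0[0])/d[0];print(x,r.round(4))
F2=R.inv().apply([-11.77,-9.52,6.03]);M2=R.inv().apply([-1.749,1.849,-.405]);r0=np.cross(F2,M2)/(F2@F2);d=F2/np.linalg.norm(F2)
for x in(0,.0095,.02,.03,.04): 
    r=r0+d*(x-r0[0])/d[0];print(x,r.round(4))
cv2.imwrite("pics/side8.png",ctrl.camera("side")[:,:,::-1]);cv2.imwrite("pics/top8.png",ctrl.camera("top")[:,:,::-1])
c=cv2.imread("pics/side8.png")[170:350,290:430];cv2.imwrite("pics/c8.png",cv2.resize(cv2.convertScaleAbs(c,alpha=2.2),None,fx=4,fy=3.3,interpolation=cv2.INTER_CUBIC))
```

```text
tool F [-14.91   5.65 -13.22] M [-0.927 -2.385  0.031]
0 [0.     0.0019 0.1599]
0.0095 [ 0.0095 -0.0017  0.1683]
0.02 [ 0.02   -0.0056  0.1776]
0.03 [ 0.03   -0.0094  0.1865]
0.04 [ 0.04   -0.0132  0.1954]
0 [0.     0.0205 0.1713]
0.0095 [0.0095 0.0144 0.1771]
0.02 [0.02   0.0076 0.1836]
0.03 [0.03   0.0012 0.1897]
0.04 [ 0.04   -0.0052  0.1958]
```

View pics/c8.png

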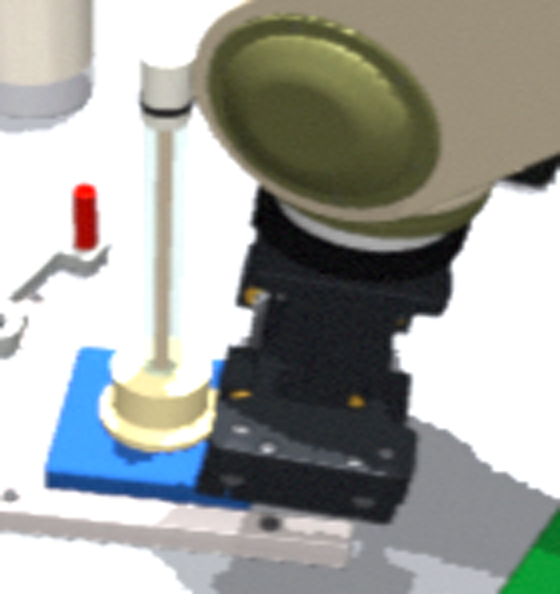

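```bash
python3 -m creep '[[[0.06,0.03,-0.05],[0,0,0]],[[0.06,0.03,-0.05],[0,0,0]]]'>/dev/null; python3 -c "
from h import *
st()"
python3 -m creep '[[[0.06,0.03,-0.05],[0,0,0]],[[0.06,0.03,-0.05],[0,0,0]]]'>/dev/null; python3 -c "
from h import *
st()"
```

```text
t9.97 tcp corner mm [-177.4   -3.8] z13.1 yaw-90.0 F corner [-3.28  0.5  -1.54] w0.026 q [-0.26  0.54  1.86  0.08  0.63  1.12]
t10.13 tcp corner mm [-176.5   -4.2] z13.8 yaw-90.0 F corner [-1.72  0.4  -1.82] w0.026 q [-0.26  0.54  1.86  0.08  0.63  1.12]
```

The push force fell to about 3 N once I took the downward drift out, so I'm continuing on a slightly rising path.

```bash
python3 -m creep '[[[0.25,0,0.022],[0,0,0]],[[0.5,0,0.045],[0,0,0]],[[0.75,0,0.068],[0,0,0]],[[1.0,0,0.09],[0,0,0]],[[1.25,0,0.112],[0,0,0]],[[1.25,0,0.112],[0,0,0]]]'>/dev/null; python3 -c "
from h import *
st()"
```

```text
t10.63 tcp corner mm [-163.2   -4.4] z14.4 yaw-90.0 F corner [-0.06  0.53 -0.05] w0.026 q [-0.25  0.55  1.82  0.07  0.65  1.13]
```

```bash
python3 -m creep '[[[0.25,0,0.03],[0,0,0]],[[0.5,0,0.06],[0,0,0]],[[0.75,0,0.085],[0,0,0]],[[1.0,0,0.115],[0,0,0]],[[1.25,0,0.14],[0,0,0]],[[1.5,0,0.17],[0,0,0]]]'>/dev/null; python3 -c "
from h import *
st()"
```

```text
t11.13 tcp corner mm [-148.6   -4.3] z14.5 yaw-90.0 F corner [-2.83  1.28 -1.67] w0.026 q [-0.23  0.57  1.78  0.07  0.68  1.15]
```

```bash
python3 -m creep '[[[0.25,0,0.03],[0,0,0]],[[0.5,0,0.055],[0,0,0]],[[0.75,0,0.08],[0,0,0]],[[1.0,0,0.11],[0,0,0]],[[1.25,0,0.135],[0,0,0]],[[1.5,0,0.16],[0,0,0]]]'>/dev/null; python3 -c "
from h import *
st()"
```

```text
t11.63 tcp corner mm [-133.5   -4.3] z14.7 yaw-90.0 F corner [-2.97  0.87 -2.38] w0.026 q [-0.22  0.58  1.74  0.07  0.7   1.16]
```

```bash
python3 -m creep '[[[0.25,0,0.03],[0,0,0]],[[0.5,-0.01,0.055],[0,0,0]],[[0.75,-0.01,0.085],[0,0,0]],[[1.0,-0.02,0.115],[0,0,0]],[[1.25,-0.02,0.14],[0,0,0]],[[1.5,-0.03,0.17],[0,0,0]],[[1.75,-0.03,0.2],[0,0,0]]]'>/dev/null; python3 -c "
from h import *
st()"
```

```text
t12.22 tcp corner mm [-115.9   -4. ] z14.9 yaw-90.0 F corner [-1.85  0.61 -1.46] w0.026 q [-0.21  0.6   1.69  0.06  0.73  1.18]
```

```bash
python3 -m creep '[[[0.25,0,0.03],[0,0,0]],[[0.5,-0.01,0.055],[0,0,0]],[[0.75,-0.01,0.085],[0,0,0]],[[1.0,-0.02,0.115],[0,0,0]],[[1.25,-0.02,0.14],[0,0,0]],[[1.5,-0.03,0.17],[0,0,0]],[[1.75,-0.03,0.2],[0,0,0]]]'>/dev/null
python3 - <<'E'
from h import *
st()
for n in("side","top"): cv2.imwrite(f"pics/{n}9.png",ctrl.camera(n)[:,:,::-1])
cv2.imwrite("pics/c9.png",cv2.resize(cv2.convertScaleAbs(cv2.imread("pics/top9.png")[140:290,190:340],alpha=1.7),None,fx=4,fy=4,interpolation=cv2.INTER_CUBIC))
E
```

```text
t12.80 tcp corner mm [-98.3  -3.7] z15.0 yaw-90.0 F corner [-2.54 -0.04 -1.64] w0.026 q [-0.2   0.62  1.64  0.06  0.76  1.2 ]
```

View pics/c9.png

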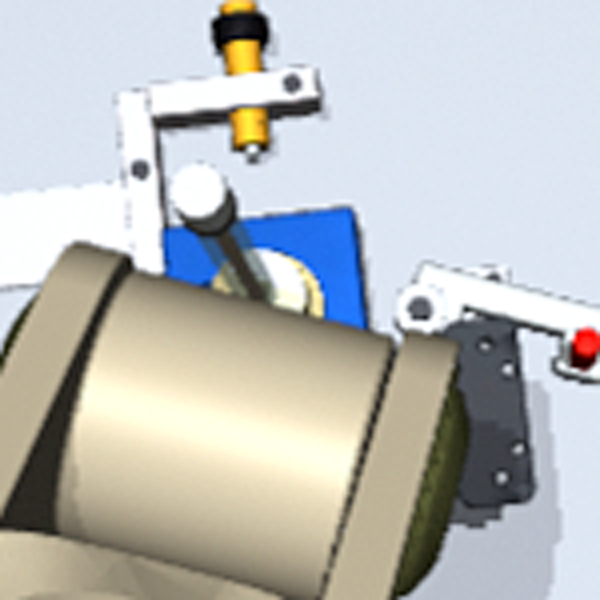

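View pics/side9.png

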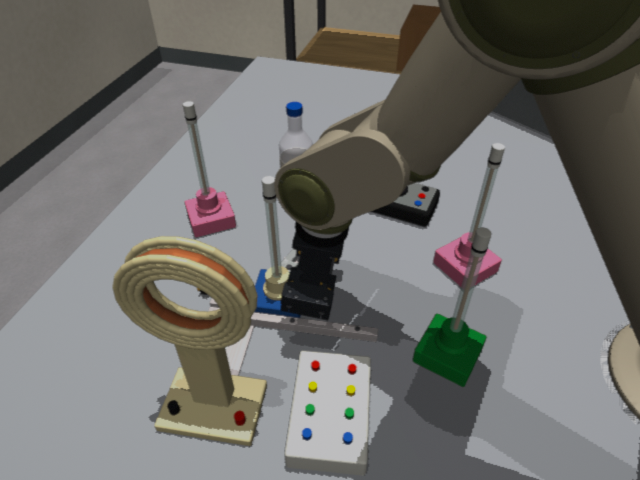

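The foot's front edge is at crop (165–355, 210–228), about 28 mm short of the pin tip at (253,155). Head and wrist remain apart. I'm checking the foot's y, then going on.

```bash
python3 - <<'E'
from h import *
p=np.load("corner.npy")
f=lambda x,y:[190+(x+.5)/4-.5,140+(y+.5)/4-.5]
for u in((164,228),(354,208),(369,327),(253,157),(252,150)): print((inv(p,back(f(*u),.032 if u[0] not in(253,252) else .014))*1e3).round(1))
E
python3 -m creep '[[[0.25,0,0.03],[0,0,0]],[[0.5,-0.01,0.055],[0,0,0]],[[0.75,-0.01,0.085],[0,0,0]],[[1.0,-0.01,0.12],[0,0,0]],[[1.25,-0.01,0.15],[0,0,0]],[[1.5,-0.02,0.18],[0,0,0]],[[1.75,-0.02,0.21],[0,0,0]]]'>/dev/null; python3 -c "
from h import *
st()"
```

```text
[-9.  38.3]
[ -9.5 -39.6]
[-59.3 -40.4]
[21.1  0.7]
[24.2  0.8]
t13.48 tcp corner mm [-80.9  -3.6] z15.1 yaw-90.0 F corner [-5.7  -0.93  1.36] w0.026 q [-0.19  0.64  1.59  0.05  0.79  1.21]
```

```bash
python3 -m creep '[[[0.2,0,0.015],[0,0,0]],[[0.4,0,0.03],[0,0,0]],[[0.6,0,0.05],[0,0,0]],[[0.8,0,0.07],[0,0,0]],[[0.8,0,0.07],[0,0,0]]]'>/dev/null; python3 -c "
from h import *
st()"
```

```text
t13.90 tcp corner mm [-72.3  -3.5] z15.4 yaw-90.0 F corner [-1.99 -1.08 -1.55] w0.026 q [-0.18  0.65  1.57  0.05  0.81  1.22]
```

```bash
python3 -m creep '[[[0.1,0,0.01],[0,0,0]],[[0.2,0,0.02],[0,0,0]],[[0.2,0,0.02],[0,0,0]]]'>/dev/null; python3 -c "
from h import *
st()"
```

```text
t14.15 tcp corner mm [-70.8  -3.5] z15.4 yaw-90.0 F corner [-2.21 -1.02 -2.25] w0.027 q [-0.18  0.65  1.56  0.05  0.81  1.22]
```

```bash
python3 -m creep '[[[0.1,0,0.01],[0,0,0]],[[0.1,0,0.01],[0,0,0]]]'>/dev/null; python3 -c "
from h import *
st()"
```

```text
t14.32 tcp corner mm [-69.8  -3.5] z15.5 yaw-90.0 F corner [-3.02 -0.89 -1.85] w0.026 q [-0.18  0.65  1.56  0.05  0.81  1.22]
```

```bash
python3 -m creep '[[[0.1,0,0.012],[0,0,0]],[[0.1,0,0.012],[0,0,0]]]'>/dev/null; python3 -c "
from h import *
st()"
```

```text
t14.48 tcp corner mm [-68.7  -3.5] z15.5 yaw-90.0 F corner [-2.14 -1.11 -1.48] w0.026 q [-0.18  0.66  1.55  0.05  0.81  1.22]
```

```bash
python3 -m creep '[[[0.1,0,0.012],[0,0,0]],[[0.1,0,0.012],[0,0,0]]]'>/dev/null; python3 -c "
from h import *
st()"
```

```text
t14.65 tcp corner mm [-67.7  -3.5] z15.5 yaw-90.0 F corner [-2.98 -0.9  -2.65] w0.026 q [-0.18  0.66  1.55  0.05  0.82  1.22]
```

```bash
python3 -m creep '[[[0.07,0,0.01],[0,0,0]],[[0.07,0,0.01],[0,0,0]]]'>/dev/null; python3 -c "
from h import *
st()"
```

```text
t14.82 tcp corner mm [-67.1  -3.5] z15.5 yaw-90.0 F corner [-3.47 -1.3  -1.69] w0.026 q [-0.18  0.66  1.55  0.05  0.82  1.22]
```

```bash
python3 -m creep '[[[0.05,0,0.007],[0,0,0]],[[0.05,0,0.007],[0,0,0]]]'>/dev/null; python3 -c "
from h import *
st()"
```

```text
t14.98 tcp corner mm [-66.6  -3.5] z15.4 yaw-90.0 F corner [-3.54 -0.54 -1.97] w0.026 q [-0.18  0.66  1.55  0.05  0.82  1.22]
```

```bash
python3 -m creep '[[[0.05,0,0.007],[0,0,0]],[[0.05,0,0.007],[0,0,0]]]'>/dev/null; python3 -c "
from h import *
st()"
```

```text
t15.15 tcp corner mm [-66.1  -3.5] z15.4 yaw-90.0 F corner [-3.57 -1.09 -2.48] w0.027 q [-0.18  0.66  1.55  0.05  0.82  1.22]
```

```bash
python3 -m creep '[[[0.05,0,0.007],[0,0,0]],[[0.05,0,0.007],[0,0,0]]]'>/dev/null; python3 -c "
from h import *
st()"
```

```text
t15.32 tcp corner mm [-65.6  -3.5] z15.4 yaw-90.0 F corner [-3.85 -1.86 -1.83] w0.027 q [-0.18  0.66  1.55  0.05  0.82  1.22]
```

```bash
python3 -m creep '[[[0.05,0,0.007],[0,0,0]],[[0.05,0,0.007],[0,0,0]]]'>/dev/null
python3 - <<'E'
from h import *
st()
cv2.imwrite("pics/top10.png",ctrl.camera("top")[:,:,::-1])
cv2.imwrite("pics/c10.png",cv2.resize(cv2.convertScaleAbs(cv2.imread("pics/top10.png")[140:240,200:320],alpha=1.7),None,fx=6,fy=6,interpolation=cv2.INTER_CUBIC))
E
```

```text
t15.48 tcp corner mm [-65.1  -3.5] z15.4 yaw-90.0 F corner [-3.37 -1.   -1.33] w0.027 q [-0.18  0.66  1.54  0.05  0.82  1.22]
```

View pics/c10.png

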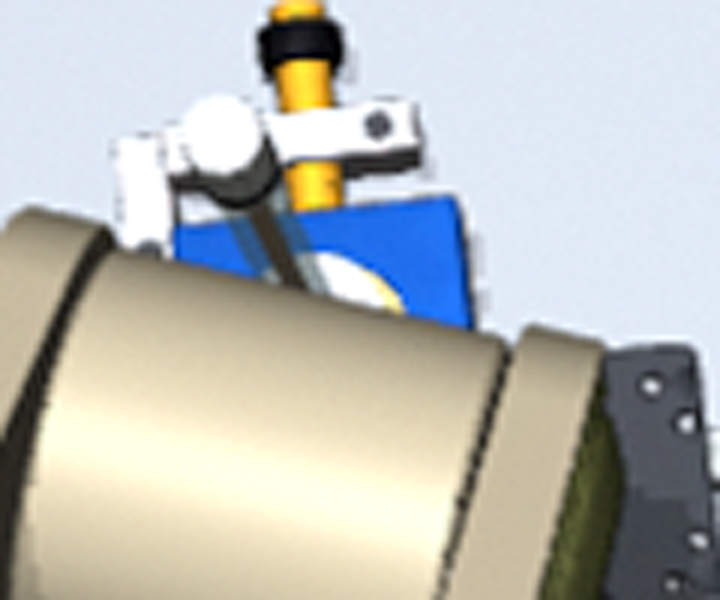

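The foot's front edge covers the pin and is close to the nose at crop (318,207). I'm continuing in 0.5 mm steps.

```bash
python3 -m creep '[[[0.05,0,0.006],[0,0,0]],[[0.05,0,0.006],[0,0,0]]]'>/dev/null; python3 -c "
from h import *
st()"
```

```text
t15.70 tcp corner mm [-64.6  -3.5] z15.5 yaw-90.0 F corner [-3.32 -1.52 -2.11] w0.026 q [-0.18  0.66  1.54  0.05  0.82  1.22]
```

```bash
python3 -m creep '[[[0.05,0,0.006],[0,0,0]],[[0.05,0,0.006],[0,0,0]]]'>/dev/null; python3 -c "
from h import *
st()"
```

```text
t15.87 tcp corner mm [-64.2  -3.5] z15.4 yaw-90.0 F corner [-4.64 -1.3  -1.61] w0.027 q [-0.18  0.66  1.54  0.05  0.82  1.22]
```

```bash
python3 -m creep '[[[0.05,0,0.006],[0,0,0]],[[0.05,0,0.006],[0,0,0]]]'>/dev/null; python3 -c "
from h import *
st()"
```

```text
t16.03 tcp corner mm [-64.   -3.5] z15.3 yaw-90.0 F corner [-5.48 -1.26 -0.25] w0.026 q [-0.18  0.66  1.54  0.05  0.82  1.23]
```

```bash
python3 -m creep '[[[0.05,0,0.006],[0,0,0]],[[0.05,0,0.006],[0,0,0]]]'>/dev/null; python3 -c "
from h import *
st()"
```

```text
t16.20 tcp corner mm [-64.   -3.4] z15.3 yaw-90.0 F corner [-7.56 -2.75  0.11] w0.026 q [-0.18  0.66  1.54  0.05  0.83  1.23]
```

It has stopped at TCP x = -64.0 with the force rising. I'll nudge to about 9 N and hold.

```bash
python3 -m creep '[[[0.04,0,0.003],[0,0,0]],[[0.04,0,0.003],[0,0,0]],[[0.04,0,0.003],[0,0,0]],[[0.04,0,0.003],[0,0,0]]]'>/dev/null; python3 -c "
from h import *
st()"
```

```text
t16.53 tcp corner mm [-64.   -3.5] z15.3 yaw-90.0 F corner [-9.78 -2.58  3.24] w0.026 q [-0.18  0.66  1.54  0.05  0.83  1.23]
```

```bash
python3 -m creep '[[[-0.3,0,-0.03],[0,0,0]],[[-1,0,-0.12],[0,0,0]],[[-3,0,-0.36],[0,0,0]],[[-5,0,-0.6],[0,0,0]],[[-5,0,-0.6],[0,0,0]]]'>/dev/null
python3 - <<'E'
from h import *
st()
for n in("side","top"): cv2.imwrite(f"pics/{n}11.png",ctrl.camera(n)[:,:,::-1])
cv2.imwrite("pics/c11.png",cv2.resize(cv2.convertScaleAbs(cv2.imread("pics/top11.png")[140:240,200:320],alpha=1.7),None,fx=6,fy=6,interpolation=cv2.INTER_CUBIC))
E
```

```text
t16.95 tcp corner mm [-115.7   -3. ] z15.4 yaw-90.0 F corner [ 0.8  -0.18  0.4 ] w0.027 q [-0.21  0.6   1.69  0.06  0.74  1.18]
```

View pics/c11.png

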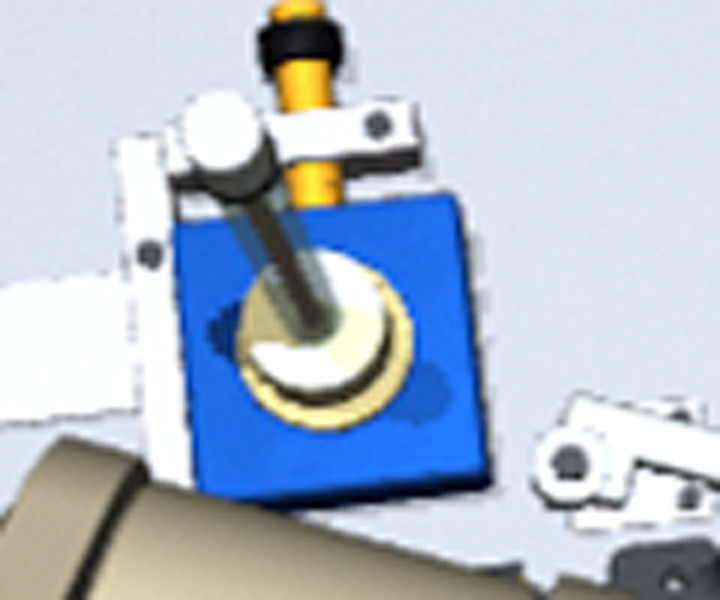

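View pics/side11.png

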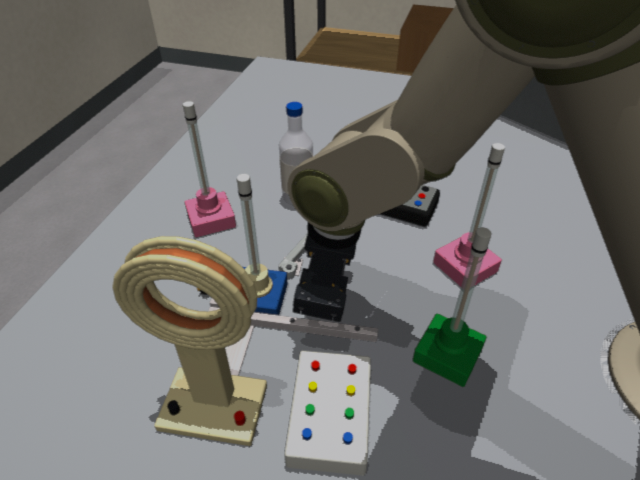

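Run:
```python
from h import *
p=np.load("corner.npy")
f=lambda x,y:[200+(x+.5)/6-.5,140+(y+.5)/6-.5]
F=np.array([[40,40,32],[40,-40,32],[-40,-40,32],[-40,40,32]])/1000
q,r=fit(F,np.array([f(174,224),f(456,194),f(491,481),f(198,502)]),[.6,0,.1]);print(inv(p,q[:2])*1e3,q[2]-p[2],r.round(2))
for u in((174,224),(456,194)): print((inv(p,back(f(*u),.032))*1e3).round(1))
# predict foot at home y=0 for x=-14.5,-17
for x in(-14.5,-17.2):
  h=T(p,[[x/1e3,0,0]])[0]; print(x,proj(T([h[0],h[1],p[2]],F)).round(1).tolist())
print([np.round(f(*u),1).tolist() for u in((174,224),(456,194),(491,481),(198,502))])
```

```text
[-15.36607491  -0.29725028] -0.011268025913701046 [[-0.49 -0.4 ]
 [ 1.05 -0.28]
 [-0.11 -0.45]
 [-0.44  1.1 ]]
[24.3 38.5]
[ 23.9 -39. ]
-14.5 [[227.6, 176.3], [276.1, 170.9], [281.3, 218.5], [232.2, 224.1]]
-17.2 [[227.8, 177.9], [276.3, 172.5], [281.5, 220.1], [232.4, 225.7]]
[[228.6, 176.9], [275.6, 171.9], [281.4, 219.8], [232.6, 223.2]]
```

Camera check: foot at x ≈ -15.4, y ≈ -0.3 mm, yaw within 0.011 rad. It is home on the screw, and the arm met a rigid stop between 5.5 and 9.8 N. Next is the bar: checking the bottle's clearance and planning the arc.

```bash
cat >> h.py <<'E'
def bar(phi,z=22,lean=10,adv=2.5,r=70.03):
    # phi: pin direction angle (clockwise from corner x), pose to hold the pin
    yaw=-np.degrees(phi); t=np.array([np.sin(phi),np.cos(phi)])
    x=-52+r*np.cos(phi)+adv*t[0]; y=-62-r*np.sin(phi)+adv*t[1]
    return (x,y,z,yaw,lean)
E
python3 - <<'E'
from h import *
p=np.load("corner.npy");st()
print("bottle cap",inv(p,back((445,157),.205))*1e3,"pink2",inv(p,[.805,-.1235])*1e3)
im=cv2.imread("pics/top11.png"); hsv=cv2.cvtColor(im,cv2.COLOR_BGR2HSV)
m=((hsv[...,0]<8)|(hsv[...,0]>172))&(hsv[...,1]>170)&(hsv[...,2]>90);m[:, :310]=0;m[:,360:]=0;m[260:]=0
ys,xs=np.where(m);print("red",xs.mean() if len(xs) else None,ys.mean() if len(ys) else None,len(xs))
print(bar(1.967)); 
print(row(-116,-3,75,-90,7),row(-116,-100,80,-100,10),row(*bar(1.967,80)))
E
```

```text
t17.05 tcp corner mm [-112.4   -3.7] z16.0 yaw-90.0 F corner [0.18 0.04 0.49] w0.027 q [-0.21  0.6   1.68  0.06  0.74  1.18]
bottle cap [ -27.70449313 -272.86250953] pink2 [ 124.52134101 -176.80576458]
red 336.3235294117647 225.41176470588235 34
(np.float64(-76.71956850639678), np.float64(-127.56976309898913), 22, np.float64(-112.70079830223294), 10)
([0.38, -0.07, -5.9], [0.1, -0.1, -0.0]) ([0.44, 9.63, -6.39], [-1.4, 2.8, 9.9]) ([4.34, 12.39, -5.9], [-3.3, 2.8, 22.4])
```

```bash
python3 -m creep '[[[0.4,0,-4],[0,0,0]],[[0.4,0,-6],[0,0,0]],[[0.4,0,-6],[0,0,0]],[[0.5,4,-6.1],[-0.7,1,5]],[[1.8,8,-6.1],[-1.4,2,10]],[[3.2,11,-6],[-2.2,2.4,16]],[[4.3,12.4,-5.9],[-3.3,2.8,22.4]],[[4.3,12.4,-5.9],[-3.3,2.8,22.4]]]' 0.45 >/dev/null
python3 - <<'E'
from h import *
st();print(row(*bar(1.967,60)),row(*bar(1.967,22)))
for n in("side","top"): cv2.imwrite(f"pics/{n}12.png",ctrl.camera(n)[:,:,::-1])
E
```

```text
t17.72 tcp corner mm [ -75.4 -130.6] z78.8 yaw-113.0 F corner [-0.05  0.07 -0.34] w0.040 q [-0.37  0.58  1.48  0.02  0.91  1.45]
([-0.57, -0.23, 1.81], [0.1, -0.1, -0.3]) ([-1.23, -0.23, 5.55], [0.1, -0.1, -0.3])
```

View pics/side12.png

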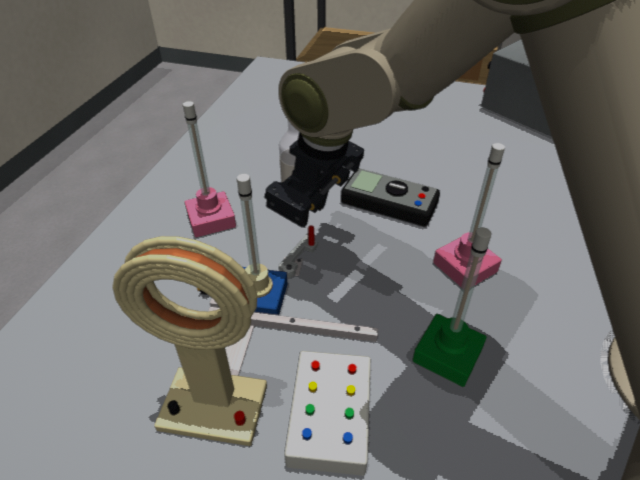

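The gripper is above the red pin (310,235), with column and bottle clear. I'll settle, correct and descend around the pin.

```bash
python3 -m creep '[[[-0.6,-0.2,1.8],[0,0,0]],[[-0.6,-0.2,1.8],[0,0,0]],[[-0.6,-0.2,1.8],[0,0,0]],[[-0.6,-0.2,1.8],[0,0,0]]]' >/dev/null
python3 - <<'E'
from h import *
st();print(row(*bar(1.967,60)),row(*bar(1.967,22)))
E
```

```text
t18.15 tcp corner mm [ -79.3 -123.9] z60.9 yaw-112.5 F corner [ 0.79 -0.06  0.51] w0.039 q [-0.37  0.59  1.52  0.03  0.86  1.44]
([0.36, 0.24, 0.15], [-0.0, 0.1, 0.2]) ([-0.29, 0.24, 3.89], [-0.0, 0.1, 0.2])
```

```bash
python3 -m creep '[[[0.35,0.24,0.1],[0,0,0.2]],[[0.35,0.24,0.1],[0,0,0.2]],[[0.05,0.24,2],[0,0,0.2]],[[-0.28,0.24,3.9],[0,0,0.2]],[[-0.28,0.24,3.9],[0,0,0.2]],[[-0.28,0.24,3.9],[0,0,0.2]]]' >/dev/null
python3 - <<'E'
from h import *
st();print(row(*bar(1.967,22)))
for n in("side","top"): cv2.imwrite(f"pics/{n}13.png",ctrl.camera(n)[:,:,::-1])
c=cv2.imread("pics/side13.png")[170:320,220:400];cv2.imwrite("pics/c13.png",cv2.resize(cv2.convertScaleAbs(c,alpha=2.2),None,fx=4,fy=4,interpolation=cv2.INTER_CUBIC))
E
```

```text
t18.65 tcp corner mm [ -76.9 -128.3] z21.4 yaw-112.8 F corner [0.49 0.23 0.45] w0.040 q [-0.37  0.66  1.54  0.03  0.78  1.44]
([-0.0, -0.07, -0.06], [-0.0, 0.2, -0.1])
```

View pics/c13.png

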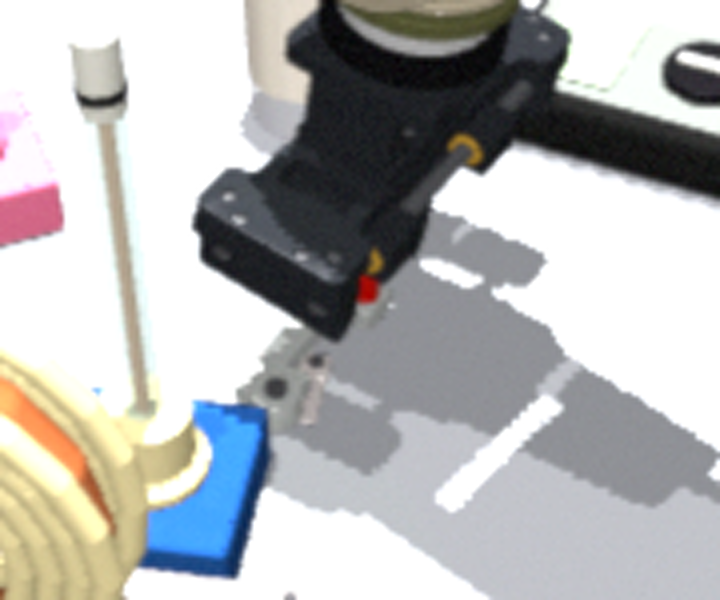

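The red pin's tip shows at (368,290) between the jaws, with no contact force. Closing.

```bash
python3 -m creep '[[[0,0,0],[0,0,0]],[[0,0,0],[0,0,0]],[[0,0,0],[0,0,0]],[[0,0,0],[0,0,0]],[[0,0,0],[0,0,0]]]' 0.08 >/dev/null
python3 - <<'E'
from h import *
st()
s=ctrl.sense();S=(s["tool_pos"],Ro.from_quat(s["tcp_rot"]))
for i in range(1,9): print(row(*bar(1.967-i*0.07,21.6),start=S))
E
```

```text
t19.17 tcp corner mm [ -76.2 -127.3] z21.8 yaw-112.8 F corner [0.14 3.58 2.33] w0.011 q [-0.37  0.66  1.54  0.03  0.78  1.44]
([0.45, 0.01, 0.1], [0.6, 0.1, -4.1])
([0.92, -0.06, 0.19], [1.3, 0.1, -8.1])
([1.4, -0.16, 0.27], [2.0, 0.1, -12.0])
([1.86, -0.3, 0.35], [2.6, 0.1, -16.0])
([2.31, -0.47, 0.43], [3.3, 0.1, -19.9])
([2.75, -0.67, 0.51], [4.0, 0.1, -23.9])
([3.18, -0.9, 0.58], [4.7, 0.1, -27.8])
([3.59, -1.16, 0.65], [5.4, 0.1, -31.8])
```

Width 11 mm, so the pin is gripped. I'm leading it round the pivot, first 0.56 rad.

```bash
python3 -m creep '[[[0.45,-0.1,0.08],[0.6,0,-4.1]],[[0.92,-0.16,0.16],[1.3,0,-8.1]],[[1.4,-0.26,0.25],[2,0,-12]],[[1.86,-0.4,0.33],[2.6,0,-16]],[[2.31,-0.57,0.41],[3.3,0,-20]],[[2.75,-0.77,0.49],[4,0,-24]],[[3.18,-1,0.56],[4.7,0,-28]],[[3.59,-1.26,0.63],[5.4,0,-32]]]' >/dev/null
python3 - <<'E'
from h import *
st()
s=ctrl.sense();S=(s["tool_pos"],Ro.from_quat(s["tcp_rot"]));p=np.load("corner.npy")
b=inv(p,s["tool_pos"])*1e3;print(np.arctan2(-(b[1]+62),b[0]+52))
print(bar(1.407)[:2])
for i in range(0,9): print(row(*bar(1.407-i*0.07,22),start=S))
E
```

```text
t19.83 tcp corner mm [ -38.  -130.5] z21.8 yaw-80.2 F corner [-1.27  1.71  2.52] w0.011 q [-0.38  0.71  1.41  0.14  0.9   0.8 ]
1.3698785947858616
(np.float64(-38.11402759996587), np.float64(-130.68501052271515))
([-0.01, 0.02, -0.02], [0.0, 0.1, 0.4])
([0.48, -0.01, 0.07], [0.7, 0.1, -3.5])
([0.95, -0.08, 0.15], [1.4, 0.2, -7.5])
([1.43, -0.18, 0.23], [2.1, 0.2, -11.4])
([1.89, -0.31, 0.31], [2.8, 0.2, -15.4])
([2.35, -0.48, 0.39], [3.5, 0.2, -19.3])
([2.79, -0.67, 0.47], [4.2, 0.2, -23.3])
([3.22, -0.9, 0.54], [4.9, 0.2, -27.2])
([3.63, -1.16, 0.61], [5.5, 0.2, -31.2])
```

Tracking is excellent. Continuing.

```bash
python3 -m creep '[[[0.48,0,0.06],[0.7,0,-3.5]],[[0.95,-0.07,0.14],[1.4,0,-7.5]],[[1.43,-0.17,0.22],[2.1,0,-11.4]],[[1.89,-0.31,0.3],[2.8,0,-15.4]],[[2.35,-0.48,0.38],[3.5,0,-19.3]],[[2.79,-0.67,0.46],[4.2,0,-23.3]],[[3.22,-0.9,0.53],[4.9,0,-27.2]],[[3.63,-1.16,0.6],[5.5,0,-31.2]]]' >/dev/null
python3 - <<'E'
from h import *
st()
s=ctrl.sense();S=(s["tool_pos"],Ro.from_quat(s["tcp_rot"]))
print(bar(.847)[:2])
for i in range(0,9): print(row(*bar(.847-i*0.07,22),start=S))
cv2.imwrite("pics/side14.png",ctrl.camera("side")[:,:,::-1]);cv2.imwrite("pics/top14.png",ctrl.camera("top")[:,:,::-1])
E
```

```text
t20.50 tcp corner mm [  -3.9 -113.2] z21.9 yaw-48.5 F corner [-1.15  0.5   1.37] w0.011 q [-0.35  0.77  1.27  0.18  1.05  0.27]
(np.float64(-3.7505093189629237), np.float64(-112.81768933177223))
([0.03, -0.02, -0.0], [0.0, 0.2, 0.0])
([0.52, -0.05, 0.08], [0.7, 0.2, -3.9])
([0.99, -0.12, 0.16], [1.4, 0.2, -7.9])
([1.47, -0.22, 0.24], [2.1, 0.2, -11.8])
([1.93, -0.36, 0.32], [2.8, 0.2, -15.8])
([2.39, -0.53, 0.4], [3.4, 0.2, -19.7])
([2.83, -0.73, 0.48], [4.1, 0.2, -23.7])
([3.25, -0.96, 0.55], [4.8, 0.2, -27.6])
([3.66, -1.22, 0.62], [5.5, 0.2, -31.6])
```

View pics/side14.png

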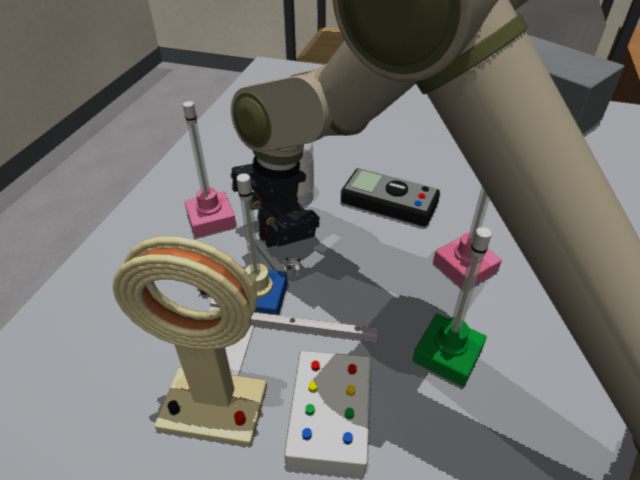

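View pics/top14.png

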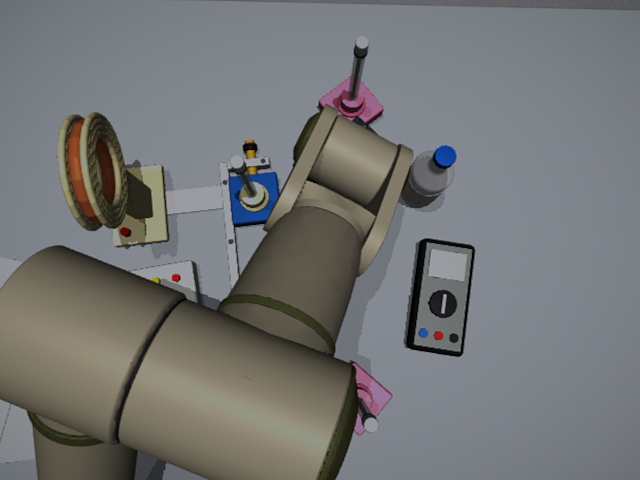

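Forearm and wrist stay clear of the head at (237,163) so far. For the last part I'll add lean, so the wrist stays further from the tube.

Run:
```python
from h import *
s=ctrl.sense();S=(s["tool_pos"],Ro.from_quat(s["tcp_rot"]))
for i in range(1,9): print(row(*bar(.847-i*0.06,22.2,10+i,2.5+.32*i),start=S))
```

```text
([0.43, -0.05, 0.04], [0.7, 1.2, -3.5])
([0.87, -0.11, 0.12], [1.3, 2.2, -6.8])
([1.31, -0.2, 0.19], [2.1, 3.2, -10.2])
([1.74, -0.31, 0.27], [2.9, 4.1, -13.6])
([2.16, -0.46, 0.34], [3.7, 5.1, -16.9])
([2.57, -0.63, 0.41], [4.7, 6.1, -20.2])
([2.97, -0.83, 0.48], [5.6, 7.1, -23.5])
([3.36, -1.05, 0.55], [6.7, 8.0, -26.8])
```

```bash
python3 -m creep '[[[0.43,-0.04,0.04],[0.7,1,-3.5]],[[0.87,-0.1,0.12],[1.3,2,-6.8]],[[1.31,-0.19,0.19],[2.1,3,-10.2]],[[1.74,-0.3,0.27],[2.9,4,-13.6]],[[2.16,-0.45,0.34],[3.7,5,-17]],[[2.57,-0.62,0.41],[4.7,6,-20.2]],[[2.97,-0.82,0.48],[5.6,7,-23.5]],[[3.36,-1.04,0.55],[6.7,8,-26.8]]]' >/dev/null
python3 - <<'E'
from h import *
st()
s=ctrl.sense();S=(s["tool_pos"],Ro.from_quat(s["tcp_rot"]))
print(bar(.367,22.2,18,5)[:2])
for f in(.36,.30,.24,.18,.12,.08,.05,.03): print(row(*bar(f,22.2,18,5),start=S))
cv2.imwrite("pics/side15.png",ctrl.camera("side")[:,:,::-1]);cv2.imwrite("pics/top15.png",ctrl.camera("top")[:,:,::-1])
E
```

```text
t21.27 tcp corner mm [ 15.1 -83.9] z22.4 yaw-21.1 F corner [ 0.4  -3.41  2.03] w0.011 q [-0.35  0.81  1.18  0.33  1.2  -0.25]
(np.float64(15.160646010453746), np.float64(-82.46090241065932))
([0.17, -0.05, 0.07], [0.2, 0.1, -0.4])
([0.57, -0.09, 0.2], [1.3, 0.1, -3.7])
([0.96, -0.16, 0.33], [2.3, 0.1, -7.0])
([1.35, -0.26, 0.46], [3.4, 0.1, -10.3])
([1.74, -0.38, 0.58], [4.4, 0.1, -13.5])
([1.99, -0.47, 0.66], [5.1, 0.1, -15.7])
([2.17, -0.55, 0.72], [5.7, 0.1, -17.3])
([2.3, -0.61, 0.76], [6.0, 0.1, -18.4])
```

View pics/side15.png

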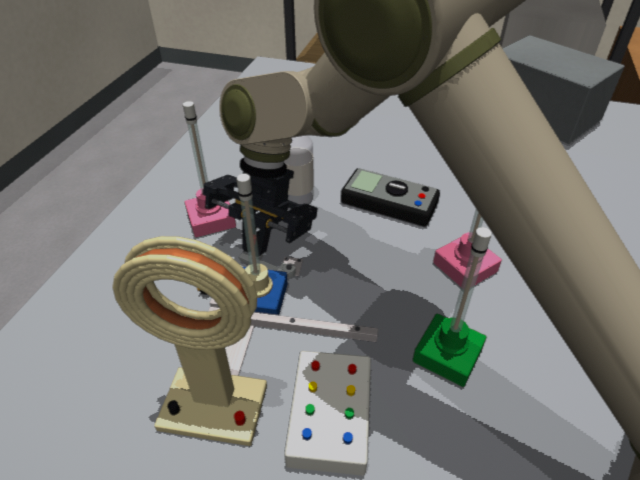

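View pics/top15.png

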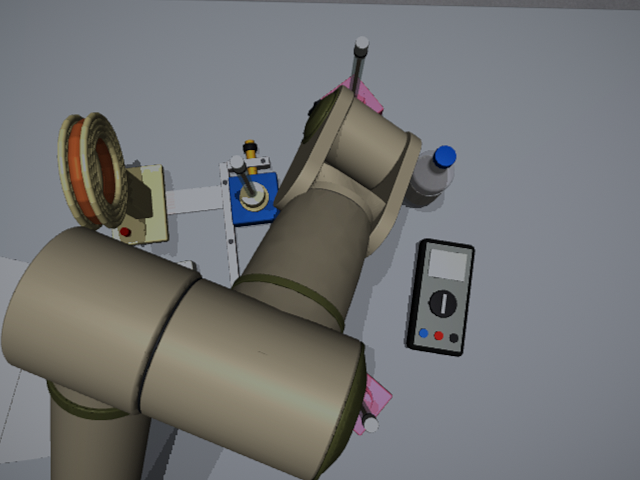

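Everything is clear: head (240,163), bottle cap (445,157) and pink head (361,45) haven't moved. Finishing the arc.

```bash
python3 -m creep '[[[0.3,-0.05,0.1],[0.5,0,-1.5]],[[0.6,-0.09,0.2],[1.3,0,-3.7]],[[0.96,-0.16,0.33],[2.3,0,-7]],[[1.35,-0.26,0.46],[3.4,0,-10.3]],[[1.74,-0.38,0.58],[4.4,0,-13.5]],[[1.99,-0.47,0.66],[5.1,0,-15.7]],[[2.17,-0.55,0.72],[5.7,0,-17.3]],[[2.17,-0.55,0.72],[5.7,0,-17.3]]]' >/dev/null
python3 - <<'E'
from h import *
st()
s=ctrl.sense();S=(s["tool_pos"],Ro.from_quat(s["tcp_rot"]))
print(bar(.0286,22.2,18,5)[:2])
for f in(.03,.0,-.03): print(row(*bar(f,22.2,18,5),start=S))
E
```

```text
t22.03 tcp corner mm [ 18.8 -59.8] z22.3 yaw-2.9 F corner [ 5.84 -1.93  3.81] w0.012 q [-0.31  0.84  1.11  0.3   1.32 -0.49]
(np.float64(18.14434158888784), np.float64(-59.00462972882835))
([0.06, -0.06, 0.03], [0.3, 0.1, -1.1])
([0.26, -0.09, 0.1], [0.9, 0.1, -2.7])
([0.46, -0.12, 0.16], [1.4, 0.1, -4.4])
```

```bash
python3 -m creep '[[[0.06,0.03,0.02],[0.3,0,-1.1]],[[0.12,0.03,0.04],[0.5,0,-1.4]],[[0.12,0.03,0.04],[0.5,0,-1.4]]]' >/dev/null; python3 -c "
from h import *
st()"
python3 -m creep '[[[0.08,0,0.025],[0,0,0]],[[0.08,0,0.025],[0,0,0]]]' >/dev/null; python3 -c "
from h import *
st()"
```

```text
t22.28 tcp corner mm [ 18.7 -59.1] z22.4 yaw-1.4 F corner [ 3.49 -3.82  4.18] w0.011 q [-0.31  0.85  1.1   0.29  1.33 -0.51]
t22.45 tcp corner mm [ 18.7 -59. ] z22.3 yaw-1.5 F corner [ 3.71 -6.5   4.34] w0.011 q [-0.31  0.85  1.1   0.29  1.33 -0.51]
```

```bash
python3 -m creep '[[[0.08,0,0.025],[0,0,0]],[[0.08,0,0.025],[0,0,0]]]' >/dev/null; python3 -c "
from h import *
st()"
```

```text
t22.62 tcp corner mm [ 18.7 -58.9] z22.4 yaw-1.5 F corner [ 2.86 -9.72  3.22] w0.011 q [-0.31  0.85  1.1   0.29  1.33 -0.51]
```

Rigid stop at the nominal shut pin position. I'm relaxing the push, opening and withdrawing along the tool axis, up and away from the tube.

```bash
python3 -m creep '[[[-0.12,0,-0.03],[0,0,0]],[[-0.12,0,-0.03],[0,0,0]]]' >/dev/null; python3 -c "
from h import *
st()"
python3 -m creep '[[[0,0,0],[0,0,0]],[[0,0,0],[0,0,0]],[[0,0,0],[0,0,0]],[[0,0,0],[0,0,0]],[[0,0,0],[0,0,0]]]' 0.4 >/dev/null; python3 -c "
from h import *
st()"
python3 -m creep '[[[0,0,-1.5],[0,0,0]],[[0,0,-4],[0,0,0]],[[0,0,-8],[0,0,0]],[[-2,0,-12],[0,0,0]],[[-6,0,-14],[0,0,0]],[[-6,0,-14],[0,0,0]]]' >/dev/null
python3 - <<'E'
from h import *
st()
for n in("side","top"): cv2.imwrite(f"pics/{n}16.png",ctrl.camera(n)[:,:,::-1])
E
```

```text
t22.78 tcp corner mm [ 18.7 -59.1] z22.3 yaw-1.5 F corner [ 2.45 -5.26  3.97] w0.011 q [-0.31  0.85  1.1   0.29  1.33 -0.51]
t23.20 tcp corner mm [ 17.9 -57.5] z21.4 yaw-1.4 F corner [ 0.03 -0.16 -0.4 ] w0.035 q [-0.31  0.85  1.11  0.29  1.33 -0.51]
t23.70 tcp corner mm [  16.2 -164.1] z139.0 yaw-1.6 F corner [-0.15 -0.31  0.33] w0.035 q [-0.44  0.79  0.86  0.26  1.65 -0.55]
```

View pics/side16.png

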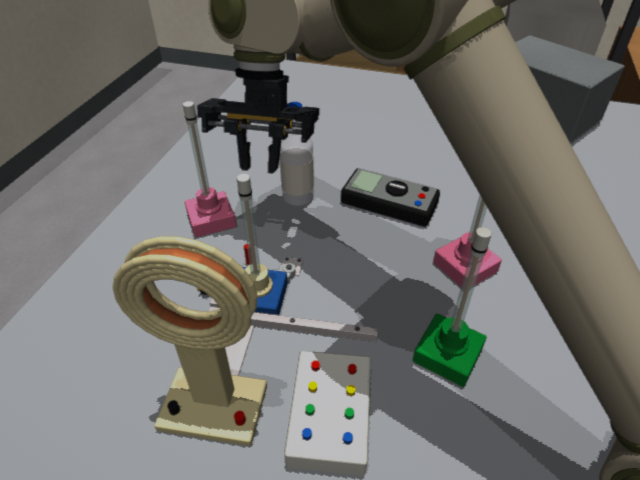

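View pics/top16.png

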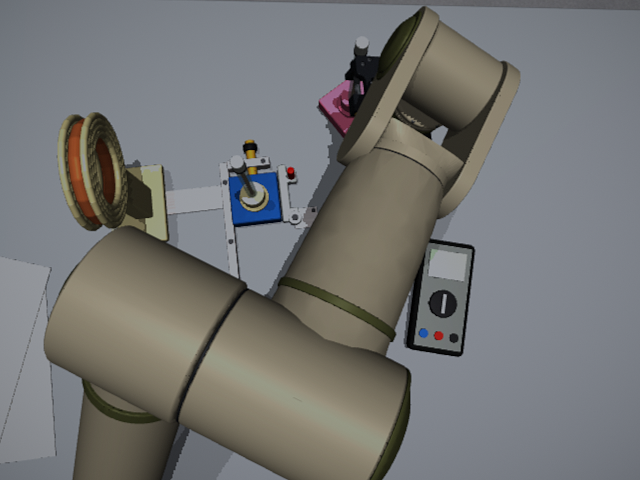

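The gripper has drifted close to the far pink look-alike, so I'm easing away and straight up.

```bash
python3 -m creep '[[[0.9,-1,-1.5],[0,0,0]],[[2.5,-2,-4.5],[0,0,0]],[[4.2,-2.5,-8],[0,0,0]],[[6,-2.5,-11.5],[0,0,0]],[[6,-2.5,-11.5],[0,0,0]],[[6,-2.5,-11.5],[0,0,0]]]' >/dev/null
python3 - <<'E'
from h import *
st()
for n in("side","top"): cv2.imwrite(f"pics/{n}17.png",ctrl.camera(n)[:,:,::-1])
a=cv2.imread("pics/top17.png")[140:240,200:320];cv2.imwrite("pics/c17.png",cv2.resize(cv2.convertScaleAbs(a,alpha=1.7),None,fx=6,fy=6,interpolation=cv2.INTER_CUBIC))
E
```

```text
t24.30 tcp corner mm [  -7.5 -134.3] z265.7 yaw-1.3 F corner [ 0.52 -0.32 -0.56] w0.035 q [-0.42  0.66  0.77  0.28  1.87 -0.48]
```

View pics/c17.png

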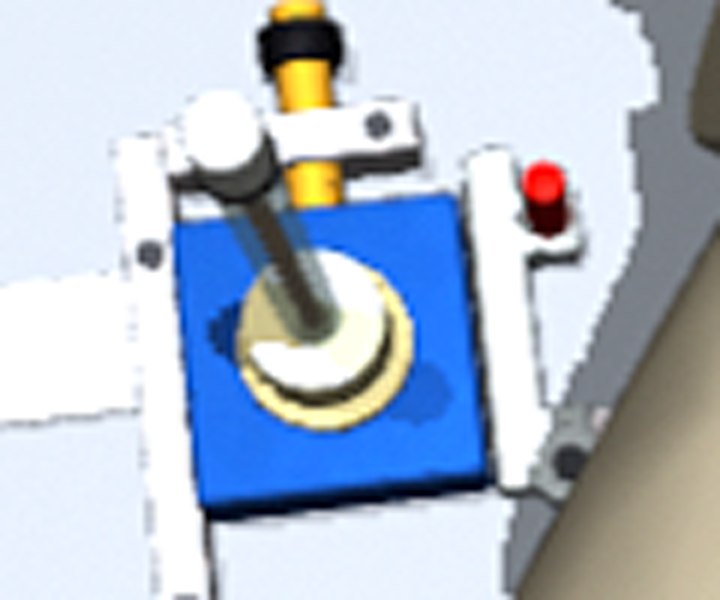

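View pics/side17.png

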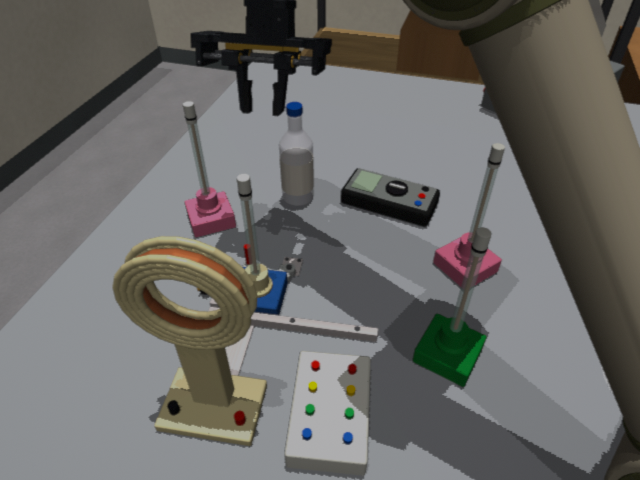

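Run:
```python
from h import *
p=np.load("corner.npy")
f=lambda x,y:[200+(x+.5)/6-.5,140+(y+.5)/6-.5]
b=inv(p,back(f(546,184),.056))*1e3;print("pin",b,np.arctan2(-(b[1]+62),b[0]+52)-.0286)
s0=cv2.imread("pics/side0.png").astype(int);s1=cv2.imread("pics/side17.png").astype(int)
for n,(y0,y1,x0,x1) in dict(bottle=(105,210,275,318),meter=(170,222,340,440),box=(350,470,285,375),pink2=(100,235,185,236),green=(320,385,412,487)).items(): 
    sh=cv2.phaseCorrelate(s0[y0:y1,x0:x1,1].astype(np.float32),s1[y0:y1,x0:x1,1].astype(np.float32));print(n,np.round(sh[0],2))
st(); ctrl.hand_in(); print("handed in")
```

```text
pin [ 17.49695888 -64.003151  ] 0.00021559958265414056
bottle [ 1.04 -0.  ]
meter [-0.08 -0.02]
box [-0.02  0.02]
pink2 [0.07 0.42]
green [ 0.33 -0.1 ]
t24.40 tcp corner mm [  -8.1 -134.9] z262.3 yaw-1.3 F corner [ 0.09  0.4  -0.21] w0.036 q [-0.42  0.66  0.77  0.28  1.87 -0.48]
the job is handed in; nothing more can be done
handed in
```

The column is home on the stop screw and the keeper bar is shut. I handed the job in at 24.4 s of the 72 s allowed; no verdict is reported.

**Column:**
- I slid it by its foot onto the fence and then along it, in small steps checked against the force reading.
- It stopped rigidly: the push rose from 5.5 to 9.8 N with no further travel.
- By camera the foot is at x ≈ -15.4 mm, y ≈ -0.3 mm, within about 0.01 rad of square. It looked the same after the bar was closed.
- The contact pin itself can't be seen, so "pushed in" is inferred from that rigid stop.

**Bar:** I pinched its red pin, led it round to its hard stop and let go. The camera puts the bar at about 0.000 rad, with the pin at (17.5, -64.0) mm against the nominal (18, -64).

**Bystanders:** the meter and socket box show no image shift. The bottle region shifted by about 1 pixel, roughly 1 to 2 mm at most; I saw no contact with it.

**What went less well:**
- Early in the push along the fence I let the tool drift down and towards the fence. The wrist read about 16 N along the push (with 6–11 N sideways and 8–11 N vertical) on two strokes.
- The second time I took the drift out, and the push dropped to about 3 N. I estimate the load on the fence itself stayed under 15 N, but I couldn't measure it directly.
- On withdrawing, the gripper passed within an estimated 6 mm of the far pink look-alike. The picture comparison shows it did not move.

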